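# Set the sprung dividers to the ticks on the plate's rim

### The arm

A 6-joint arm with a two-finger parallel gripper is mounted at the origin on the work surface. World frame = base frame: x ahead of the robot, y to its left, z up, the work surface at z = 0. Lengths are in m, angles in rad, forces in N, time in s.
With the tool pointing down it reaches from about 0.35 to 0.85 m from the base axis. Payload 8.1 kg.
Tool frame: the origin (TCP) lies on the centre line of the jaws, within the pads' length; the fingertips stand robot.tip_extent ahead of it and the grasp point (between the pads) lies 11 mm behind it (robot.tip_extent is the distance from the TCP to the fingertips, in m); y points along the fingers, z is the direction in which the jaws open and shut, and the axes are right-handed (so a half turn about y gives the same grasp; the last joint's range is limited). The gripper opens to 93 mm and grips with 3 to 60 N. Pads are 15 mm wide; open, the fingers measure 128 mm over their backs; the gripper's body (75 mm by 188 mm) begins 65 mm behind the grasp point.
Start: joints at [-1.373, 0.13, 1.488, -0, 1.523, -0.085], TCP at [0.167, -0.576, 0.198] pointing down, gripper open.
Joint ranges: [-2.96, 2.96], [-0.89, 2.26], [0.02, 2.5], [-1.34, 4.48], [0, 2.73], [-2.66, 2.66]. Speed limits (rad/s): [2.39, 2.39, 2.79, 3.14, 3.14, 3.14].

### API

Orientations are given as a rotation vector (axis times angle).
In Python, from plant import monitor, optics, robot gives the robot as it stands.
- The arm moves only by the shell command python3 -m inch 'ROWS' [OPENING] [FORCE]. ROWS is JSON, a list that holds one entry, the list of rows, each a list of 6 numbers: the shift along the tool's x, y, z in mm, then the turn, a rotation vector about the tool's x, y, z in rad. A call has 1 to 8 rows; each row shifts and turns the commanded pose from where the row before left it, along the tool's axes as they then stand; what a row does not reach is not made up. A row lasts 1/8 s, in which the tool goes at most 62.5 mm and 10.7 degrees, less where a joint would pass 70% of its speed; a pose out of reach is approached as far as the arm can. A call is refused whole if a number of a shift passes 62.5 or a number of a turn 0.188, either way. A call with a gripper value outside its range is refused whole. OPENING is the finger opening in mm, from 0 to 93, set as the call begins (- or left out, the last holds). The fingers move at their own pace and stop on an object; FORCE is the grip in N (left out, the last holds). Time passes only in rows, so rows that do not move let the fingers close. It gives the time, the measured TCP pose, the force and the opening at its end, in the units of the state.
- monitor.read_state(): the state, without advancing time (a new reading comes with each control period).
- optics.read_camera(name): name is "side" or "top" or "wrist"; returns a dict with "image" (420x560x3 uint8, blue, green, red), "fx", "fy", "cx", "cy" (pixels), "rvec" (rotation vector, rad) and "tvec" (3), from world to camera coordinates, as OpenCV has them. Camera axes: x right, y down, z forward; pixel columns grow to the right and rows downward; lengths in m; the calibration is good to about 2 mm. A picture is of the moment at which its call begins. There is no depth.
- robot.close_job(): hands the job in, once; it reports no verdict.
The state is a dict: "t": time; "q": joint angles; "dq": joint speeds; "joint_torque": joint torques, N m; "tool_pos": TCP position; "orientation": TCP orientation; "force": force on the tool from outside, world axes, zero at the start; "wrist_torque": the same for the moment, N m; "opening": finger opening in m.
Only numpy, scipy, OpenCV 4.12 (cv2) and the standard library are available. Lean on these libraries where they do the work, as an engineer would, in place of code of your own. Each camera call takes 0.05 s, during which the arm holds its last target.

### The job

The top drawer of the tool chest has been left open over the plate: first push it fully home until it clicks and stays shut. Then lift the sprung steel dividers out of the wooden tool block, bring them points down over the plate and squeeze them so that one point stands on each of the two dark blue ticks on its rim, just off the clay or barely touching it and never pressing into it. Finish while holding the dividers still there at that gap, without letting go or putting them down; leave the mug, the jar and the round pad where they are.

Things in the scene. Friction and masses are not known exactly. Their poses are not given: they have to be found in the camera images.
- chest: Wooden bench-top tool chest, 240 wide, 200 deep, 180 high, fixed. Origin: centre of its underside. Its front faces its own -x, so the drawers slide out along its -x. Two lower drawers below the top one are shut and do not move.
- drawer (a joint): Opening of the chest's top drawer in m: 0 is fully home, grows as it comes out along the chest's own -x (up to 0.15). Friction about 1 N. In the last 12 mm a roller catch resists with up to about 6 N; from 5 mm open it snaps over, pulls the drawer home by itself and keeps it there.
- drawer_front (a point): Centre of the outer face of the top drawer's front panel (216 wide, 50 high, moves with the drawer; shut, it is 100 mm in front of the chest's origin), 141 mm above the bench. Axes as the chest's. A round knob of 18 mm diameter stands 18 mm out near its middle; the panel beside the knob is flat and can be pushed.
- plate: Round leather-hard clay plate, 224 mm diameter, on a low metal banding wheel; both are fixed and do not turn. Origin: on the bench under its centre. The rim is a flat ring 80 to 111 mm from the centre, its top 91 mm above the bench. The two ticks lie on the rim on its own +x side, about 95 mm from the centre.
- tick_a_mid (a point): Middle of the first dark blue tick, on the top of the rim. The tick is a dash 18 mm long along its own x (which is the plate's x, roughly radial) and 2.8 mm wide along y.
- tick_b_mid (a point): Middle of the second dark blue tick, a dash as the first; it lies 30 to 42 mm from the first along the plate's +y. This distance is the tip gap to be set.
- block: Wooden tool block 90 x 130 x 50 high, fixed. Origin: centre of its underside. The dividers stand in a slot 11 x 67 mm, 22 deep, long along the block's y, middle at x = -12 mm. Two short tools stand in the block at its x = +34, y = -35 and +30 mm, up to 54 mm above its top; they are part of it.
- dividers: Sprung steel bow dividers like large tweezers, 100 mm high, 60 g, standing points down in the slot, points 28 mm above the bench. Origin: midway between the points at rest; z up; legs at +y and -y close along y. Each leg (11 mm wide along x) hangs 95 mm from a pivot 14 mm to its side of the middle, 94 mm above the origin; the bow over the pivots rises 7 mm. Points 60 mm apart at rest.
- grips (a point): Midway between the dividers' two black finger rolls, to be squeezed: bars of 10 mm diameter, 20 long along x, one outside each leg, 55 mm over both along y at rest, 56 mm above the points; the tool's top is 44 mm above. Tip gap = 28 mm + 2.5 x (distance over the rolls - 42 mm). Squeezed, the points drop 1 mm against the rolls.
- leg_a (a joint): Squeeze angle of each leg of the dividers in rad (both move alike): 0 at rest, grows as squeezed. Tip gap = 28 mm + 190 mm x sin(0.17 - angle). The spring pushes back with about 0.21 N on each roll per mm that the tip gap is closed from its 60 mm at rest (5 N at 36 mm), and reopens the legs when released.
- tip_a (a point): Lower end of the dividers' +y leg: a flat point 7 mm wide along x and 2.5 mm thick.
- tip_b (a point): Lower end of the dividers' -y leg, as the other. Either point may go on either tick.
- mug: Bystander: biscuit-fired mug, 82 diameter, 95 high. Origin: centre of its underside.
- jar: Bystander: blue glaze jar with a white lid, 68 diameter, 85 high. Origin: centre of its underside.
- turning_pad: Bystander: round terracotta turning pad, 64 diameter, 22 high. Origin: centre of its underside.
Mind the look-alikes: they are no part of the job. What is meant by the plate is not pink, and is the smaller of those in its own colour.

How it is judged:
By the outcome, as a careful person would: the job done as asked, in the order asked, and still so for the second after the job is handed in, while the arm keeps its last pose, push and grip.
It also fails if it takes over 64 s, if anything falls off the work surface, if the arm or the gripper's body presses on something with over 40 N, if the wrist force passes 120 N, or if a joint passes its speed limit or range.

## Working session

There is one attempt and no reset: what is moved stays moved. The work goes in short steps, Python scripts to look and compute and a shell command to move; the robot and the scene stay as the last step left them, time stands still between calls to the robot, and variables do not carry over. Pictures are saved under pics/ and viewed, and the job is handed in when it is done.

```bash
ls; mkdir -p pics; python3 - <<'E'
from plant import monitor, optics, robot
import cv2
print(monitor.read_state(), robot.tip_extent)
for n in ["side","top","wrist"]:
    c=optics.read_camera(n); cv2.imwrite(f"pics/{n}0.png",c["image"]); print(n,{k:v for k,v in c.items() if k!="image"})
E
```

```text
pics
{'t': 0.0, 'q': array([-1.37340363e+00,  1.31149996e-01,  1.48927101e+00, -1.66034596e-05,
        1.52300862e+00, -8.53845450e-02]), 'dq': array([ 0.00049676, -0.00045433, -0.00014849,  0.00080508, -0.00171037,
       -0.00059477]), 'joint_torque': array([-1.08884840e-03, -5.59830987e+01, -4.91769075e+01,  7.66411331e-02,
        3.50846106e-02, -1.25898000e-04]), 'tool_pos': array([ 0.16731842, -0.57556464,  0.19729871]), 'orientation': array([-0.2947492 ,  2.07179777, -2.0679651 ]), 'force': array([-0.00580557,  0.09474985, -0.78543825]), 'wrist_torque': array([-0.0431447 ,  0.04989749,  0.05043732]), 'opening': 0.09329802042198987} 0.008
side {'fx': 392.4827664506397, 'fy': 392.4827664506397, 'cx': 278.08976017096194, 'cy': 204.43859647052514, 'rvec': array([ 2.30327866, -0.08912439,  0.05502898]), 'tvec': array([-0.53588691,  0.05147908,  1.0970101 ])}
top {'fx': 475.50366262074914, 'fy': 475.50366262074914, 'cx': 275.77273672543555, 'cy': 205.987213924216, 'rvec': array([ 2.17608014, -2.15639162,  0.11020703]), 'tvec': array([-0.04815196,  0.55019175,  1.5083024 ])}
wrist {'fx': 313.50596099126994, 'fy': 313.50596099126994, 'cx': 281.64628935030794, 'cy': 211.76686626082108, 'rvec': array([-2.35170124,  1.76361212,  0.21872884]), 'tvec': array([-0.59953238, -0.02964601,  0.3899075 ])}
```

View pics/side0.png

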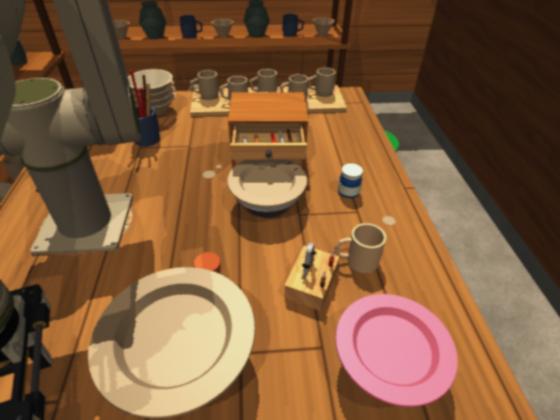

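View pics/top0.png

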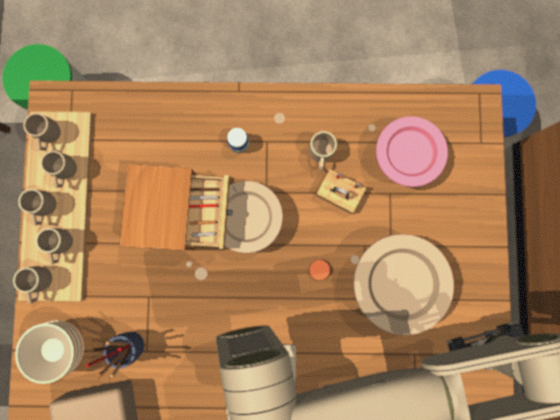

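View pics/wrist0.png

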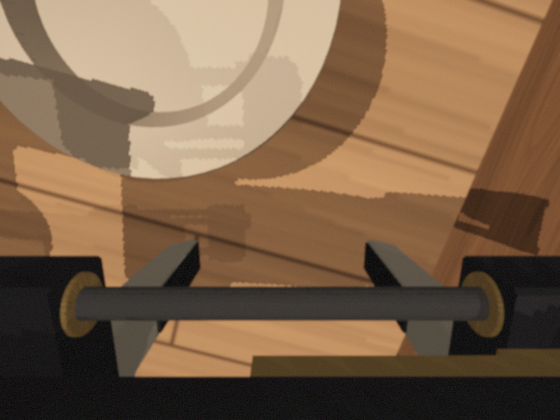

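The side view shows the chest with its open drawer at about (268,140), the small clay plate at (268,185), the block with the dividers at (312,275), the mug at (366,247), the jar at (350,180) and the pad at (207,263). In the top view these are the chest (157,207), plate (250,217), block (341,190), mug (323,146), jar (237,140) and pad (319,270).

```bash
cat > h.py <<'E'
import numpy as np, cv2
from scipy.spatial.transform import Rotation as R
from plant import monitor, optics, robot
def cam(n,save=None):
    c=optics.read_camera(n)
    if save: cv2.imwrite(f"pics/{save}.png",c["image"])
    return c
def K(c): return np.array([[c["fx"],0,c["cx"]],[0,c["fy"],c["cy"]],[0,0,1.]])
def proj(c,P): return cv2.projectPoints(np.atleast_2d(np.array(P,float)),c["rvec"],c["tvec"],K(c),None)[0][:,0]
def ray(c,uv):
    M=R.from_rotvec(c["rvec"]).as_matrix(); o=-M.T@c["tvec"]
    d=M.T@np.array([(uv[0]-c["cx"])/c["fx"],(uv[1]-c["cy"])/c["fy"],1]); return o,d
def plane(c,uv,z):
    o,d=ray(c,uv); return o+d*(z-o[2])/d[2]
def tri(cs,uvs):
    A=np.zeros((3,3));b=np.zeros(3)
    for c,uv in zip(cs,uvs):
        o,d=ray(c,uv); d/=np.linalg.norm(d); Q=np.eye(3)-np.outer(d,d); A+=Q;b+=Q@o
    return np.linalg.solve(A,b)
def zoom(img,x0,y0,x1,y1,s,name):
    cv2.imwrite(f"pics/{name}.png",cv2.resize(img[y0:y1,x0:x1],None,fx=s,fy=s,interpolation=cv2.INTER_CUBIC))
E
python3 - <<'E'
from h import *
s=cam("side");t=cam("top")
np.save("s0.npy",s,allow_pickle=True);np.save("t0.npy",t,allow_pickle=True)
print("base",proj(t,[0,0,0]),proj(s,[0,0,0]))
for n,uv,z in [("plate",(250,217),.091),("block",(341,190),.05),("chest",(157,207),.18),("mug",(323,146),.095),("jar",(237,140),.085),("pad",(319,270),.022)]: print(n,plane(t,uv,z).round(3))
zoom(t["image"],110,150,300,270,4.2,"tz1"); zoom(t["image"],300,120,390,220,6,"tz2")
zoom(s["image"],210,80,330,220,4.2,"sz1"); zoom(s["image"],270,220,390,320,6,"sz2")
E
```

```text
base [[260.59246877 379.43929695]] [[ 86.36283128 222.856524  ]]
plate [0.509 0.036 0.091]
block [ 0.602 -0.251  0.05 ]
chest [0.529 0.302 0.18 ]
mug [ 0.734 -0.19   0.095]
jar [0.753 0.081 0.085]
pad [ 0.347 -0.183  0.022]
```

```bash
sleep 1
```

```text
(no output)
```

View pics/tz1.png

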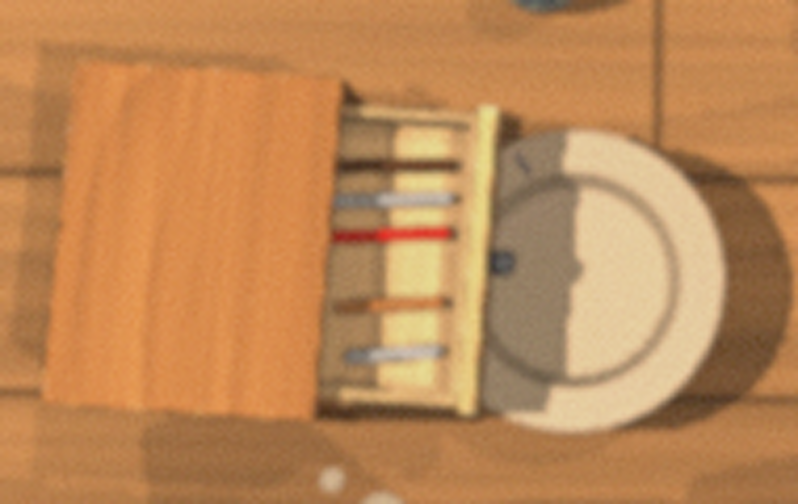

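View pics/tz2.png

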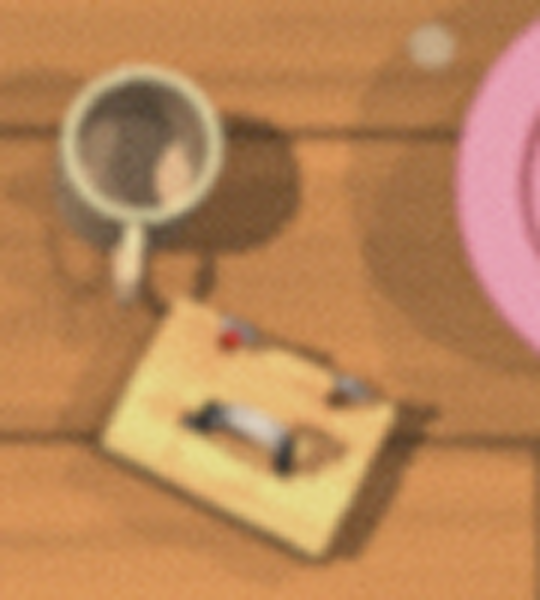

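View pics/sz1.png

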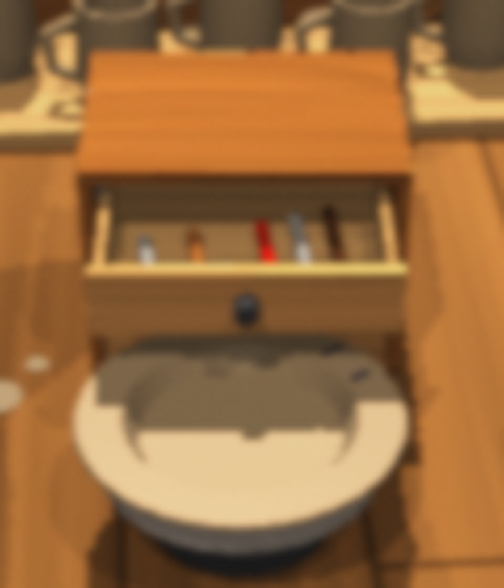

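View pics/sz2.png

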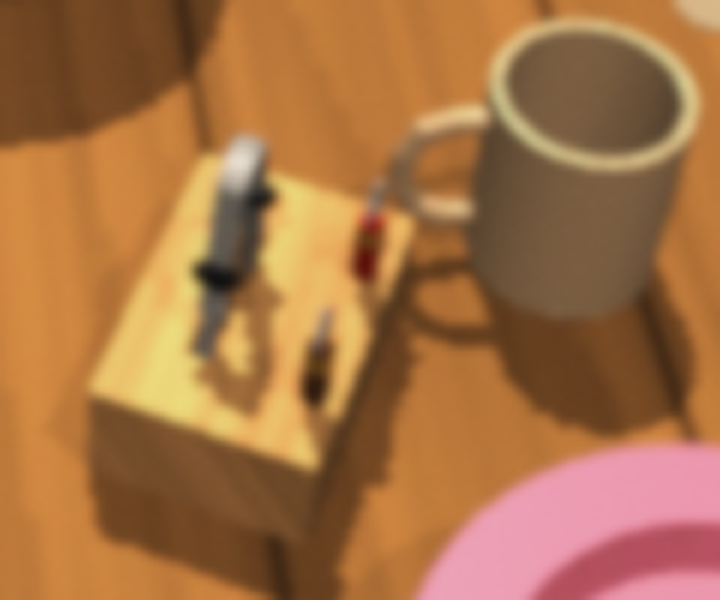

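```bash
cat > m.py <<'E'
from h import *
s=np.load("s0.npy",allow_pickle=True).item();t=np.load("t0.npy",allow_pickle=True).item()
T1=lambda u,v:(110+u/4.2,150+v/4.2)
T2=lambda u,v:(300+u/6,120+v/6)
S1=lambda u,v:(210+u/4.2,80+v/4.2)
S2=lambda u,v:(270+u/6,220+v/6)
cc=np.array([plane(t,T1(*p),.18) for p in [(80,62),(345,85),(315,418),(42,400)]])
print("chest top",cc.round(3).tolist(),"ctr",cc.mean(0)); 
for i in range(4): e=cc[(i+1)%4]-cc[i]; print(np.linalg.norm(e).round(3),np.degrees(np.arctan2(e[1],e[0])).round(1))
d=np.array([plane(t,T1(*p),.166) for p in [(500,107),(478,415)]]); print("drawer front edge",d.round(3).tolist(),np.linalg.norm(d[1]-d[0]))
ds=np.array([plane(s,S1(*p),.166) for p in [(88,272),(406,272)]]); print("drawer front side",ds.round(3).tolist(),np.linalg.norm(ds[1]-ds[0]))
print("knob tri",tri([s,t],[S1(247,311),T1(506,262)]))
# plate: ellipse from points on outer rim in top
pts=np.array([plane(t,T1(*p),.091)[:2] for p in [(575,130),(640,145),(700,195),(724,270),(705,350),(655,410),(580,432),(520,425)]])
A=np.c_[2*pts,np.ones(len(pts))];x=np.linalg.lstsq(A,(pts**2).sum(1),rcond=None)[0];r=np.sqrt(x[2]+x[0]**2+x[1]**2);print("plate top",x[:2],r)
pc=x[:2]
print("tick a top",plane(t,T1(523,161),.091),"side", plane(s,S1(361,376),.091))
print("tick b side",plane(s,S1(333,348),.091))
bb=np.array([plane(t,T2(*p),.05) for p in [(178,298),(398,400),(320,560),(100,442)]]);print("block",bb.round(3).tolist(),bb.mean(0))
for i in range(4): e=bb[(i+1)%4]-bb[i]; print(np.linalg.norm(e).round(3),np.degrees(np.arctan2(e[1],e[0])).round(1))
r1=plane(t,T2(205,415),.084);r2=plane(t,T2(287,457),.084);print("rolls",r1,r2,(r1+r2)/2,np.linalg.norm(r1-r2),np.degrees(np.arctan2(*(r2-r1)[1::-1])))
st=monitor.read_state();M=R.from_rotvec(st["orientation"]).as_matrix();print(M.round(3))
E
python3 m.py
```

```text
chest top [[0.653, 0.389, 0.18], [0.638, 0.203, 0.18], [0.406, 0.217, 0.18], [0.417, 0.405, 0.18]] ctr [0.52839295 0.30364105 0.18      ]
0.187 -94.5
0.232 176.5
0.189 86.8
0.237 -4.0
drawer front edge [[0.626, 0.096, 0.166], [0.409, 0.107, 0.166]] 0.21682299004235775
drawer front side [[0.413, 0.114, 0.166], [0.625, 0.1, 0.166]] 0.21219307978633403
knob tri [0.5177406  0.09137142 0.14519773]
plate top [0.5100105  0.04782943] 0.11224125182828362
tick a top [0.59818862 0.08557527 0.091     ] side [0.59590737 0.08602978 0.091     ]
tick b side [0.57995311 0.11995579 0.091     ]
block [[0.667, -0.215, 0.05], [0.613, -0.332, 0.05], [0.527, -0.29, 0.05], [0.589, -0.174, 0.05]] [ 0.59914723 -0.25283885  0.05      ]
0.129 -114.8
0.096 153.8
0.132 62.0
0.089 -28.1
rolls [ 0.59931427 -0.2254029   0.084     ] [ 0.57764021 -0.26796559  0.084     ] [ 0.58847724 -0.24668424  0.084     ] 0.04776345626176196 -116.98641405537259
[[-0.96  -0.     0.279]
 [-0.279  0.001 -0.96 ]
 [-0.    -1.    -0.001]]
```

```bash
python3 -m inch '[[[-42,0,-40,0,0,0],[-42,0,-40,0,0,0],[-42,0,-40,0,0,0],[-42,0,-40,0,0,0],[-42,0,-40,0,0,0],[-42,0,-40,0,0,0],[-42,0,-40,0,0,0],[-42,0,-40,0,0,0]]]'; python3 -m inch '[[[-42,0,-40,0,0,0],[-42,0,-40,0,0,0],[-42,0,-40,0,0,0],[-42,0,-40,0,0,0],[0,0,0,0,-0.175,0],[0,0,0,0,-0.175,0],[0,0,0,0,-0.175,0],[0,0,0,0,-0.175,0]]]'; python3 -m inch '[[[0,0,0,0,-0.175,0],[0,0,0,0,-0.175,0],[0,0,0,0,-0.175,0]]]'
cat > st.py <<'E'
from h import *
s=monitor.read_state();M=R.from_rotvec(s["orientation"]).as_matrix()
print(round(s["t"],2),"p",s["tool_pos"].round(4),"F",s["force"].round(2),"open",round(s["opening"]*1e3,2)); print("M",M.round(3).tolist(),"jaw",np.degrees(np.arctan2(M[1,2],M[0,2])).round(2),"q",s["q"].round(2))
import sys
if len(sys.argv)>3: print("shift tool mm",(M.T@(np.array([float(a) for a in sys.argv[1:4]])-s["tool_pos"])*1e3).round(1))
E
python3 st.py 0.52 0.04 0.142
```

```text
t: 1.25
tool_pos: [0.4015, -0.1734, 0.1985]
orientation: [-0.294, 2.069, -2.07]
force: [0.8, -0.6, 0.2]
opening: 0.0928
t: 2.25
tool_pos: [0.5174, 0.0255, 0.1982]
orientation: [-0.876, 1.624, -1.624]
force: [0.6, 0.3, -0.0]
opening: 0.093
t: 2.62
tool_pos: [0.5174, 0.0254, 0.1982]
orientation: [-1.182, 1.251, -1.251]
force: [-0.3, 0.0, 0.2]
opening: 0.0933
2.62 p [0.5174 0.0254 0.1982] F [-0.27  0.01  0.24] open 93.34
M [[-0.057, -0.0, 0.998], [-0.998, 0.0, -0.057], [-0.0, -1.0, -0.0]] jaw -3.28 q [-0.05 -0.09  1.71  0.    1.52  0.01]
shift tool mm [-14.7  56.2   1.8]
```

```bash
python3 -m inch '[[[0,28,0,0,0,0],[0,28,0,0,0,0],[-10,0,2,0,0,0],[-10,0,0,0,0,0],[-10,0,0,0,0,0],[-10,0,0,0,0,0],[-10,0,0,0,0,0],[-10,0,0,0,0,0]]]'; python3 st.py; python3 - <<'E'
from h import *
c=cam("top");zoom(c["image"],110,130,330,290,3.6,"t1")
E
```

```text
t: 3.62
tool_pos: [0.5234, 0.0859, 0.1425]
orientation: [-1.179, 1.255, -1.255]
force: [-0.6, -0.2, -0.4]
opening: 0.093
3.62 p [0.5234 0.0859 0.1425] F [-0.65 -0.22 -0.36] open 93.04
M [[-0.063, 0.0, 0.998], [-0.998, 0.0, -0.063], [-0.0, -1.0, 0.0]] jaw -3.6 q [ 0.07 -0.03  1.75  0.    1.41  0.13]
```

View pics/t1.png

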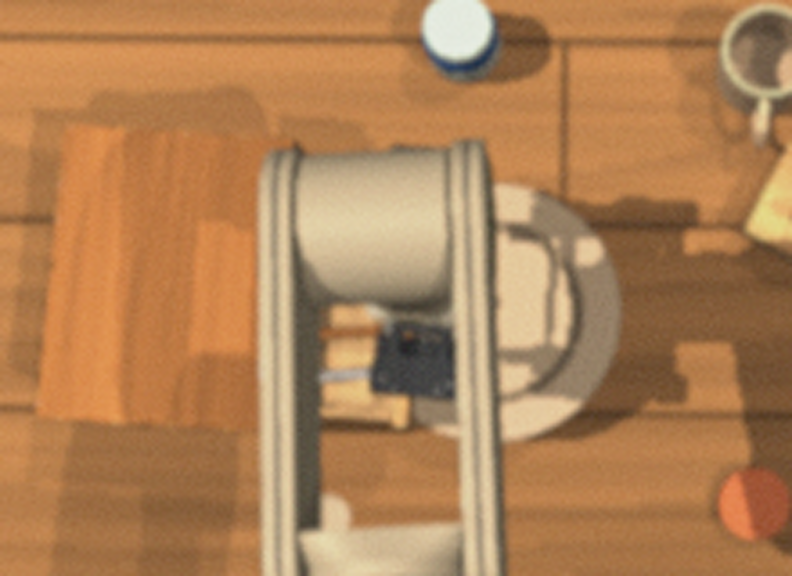

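```bash
python3 -m inch '[[[-11,0,0,0,0,0],[-11,0,0,0,0,0],[-11,0,0,0,0,0],[-11,0,0,0,0,0],[-11,0,0,0,0,0],[-11,0,0,0,0,0],[-11,0,0,0,0,0],[-11,0,0,0,0,0]]]'; python3 -m inch '[[[-6,0,0,0,0,0],[-6,0,0,0,0,0],[-5,0,0,0,0,0],[0,0,0,0,0,0]]]';python3 st.py
```

```text
t: 4.68
tool_pos: [0.5288, 0.1737, 0.1423]
orientation: [-1.179, 1.256, -1.255]
force: [-0.6, -0.1, 0.4]
opening: 0.093
t: 5.18
tool_pos: [0.5298, 0.1896, 0.1423]
orientation: [-1.18, 1.255, -1.256]
force: [-1.0, -3.0, -0.1]
opening: 0.0928
5.17 p [0.5298 0.1896 0.1423] F [-1.01 -2.96 -0.1 ] open 92.82
M [[-0.063, -0.0, 0.998], [-0.998, -0.001, -0.063], [0.001, -1.0, -0.0]] jaw -3.62 q [ 0.25  0.06  1.66 -0.    1.42  0.32]
```

In the catch zone (3 N); pushing on in small steps.

```bash
python3 -m inch '[[[-2,0,0,0,0,0],[-2,0,0,0,0,0]]]'; python3 -m inch '[[[-2,0,0,0,0,0],[-2,0,0,0,0,0]]]';python3 -m inch '[[[-2,0,0,0,0,0],[0,0,0,0,0,0]]]';python3 st.py
```

```text
t: 5.42
tool_pos: [0.53, 0.1929, 0.1422]
orientation: [-1.181, 1.255, -1.257]
force: [-3.1, -12.0, 2.8]
opening: 0.0932
t: 5.68
tool_pos: [0.53, 0.1933, 0.1422]
orientation: [-1.186, 1.253, -1.262]
force: [-6.6, -28.2, 7.4]
opening: 0.0931
t: 5.92
tool_pos: [0.53, 0.1934, 0.1422]
orientation: [-1.188, 1.253, -1.264]
force: [-7.2, -31.0, 8.1]
opening: 0.0929
5.92 p [0.53   0.1934 0.1422] F [ -7.21 -31.04   8.07] open 92.95
M [[-0.065, -0.002, 0.998], [-0.998, -0.011, -0.065], [0.011, -1.0, -0.002]] jaw -3.7 q [ 0.27  0.07  1.65 -0.01  1.42  0.33]
```

```bash
python3 -m inch '[[[20,0,0,0,0,0],[40,-20,0,0,0,0],[50,-30,0,0,0,0],[50,-30,0,0,0,0],[60,0,0,0,0,0],[60,0,0,0,0,0],[0,0,0,0,0,0]]]'; python3 st.py; python3 - <<'E'
from h import *
c=cam("top","t2");zoom(c["image"],110,130,330,290,3.6,"t2z")
s=cam("side","s2");zoom(s["image"],210,80,330,220,4.2,"s2z")
w=cam("wrist","w2")
for n,x in (("t2",c),("s2",s),("w2",w)): np.save(n+".npy",x,allow_pickle=True)
E
```

```text
t: 6.8
tool_pos: [0.513, -0.083, 0.2227]
orientation: [-1.175, 1.258, -1.26]
force: [-0.2, 1.0, -0.2]
opening: 0.0929
6.8 p [ 0.513  -0.083   0.2227] F [-0.16  1.01 -0.22] open 92.94
M [[-0.068, 0.002, 0.998], [-0.998, -0.0, -0.068], [0.0, -1.0, 0.002]] jaw -3.92 q [-0.26 -0.1   1.68  0.    1.56 -0.19]
```

View pics/t2z.png

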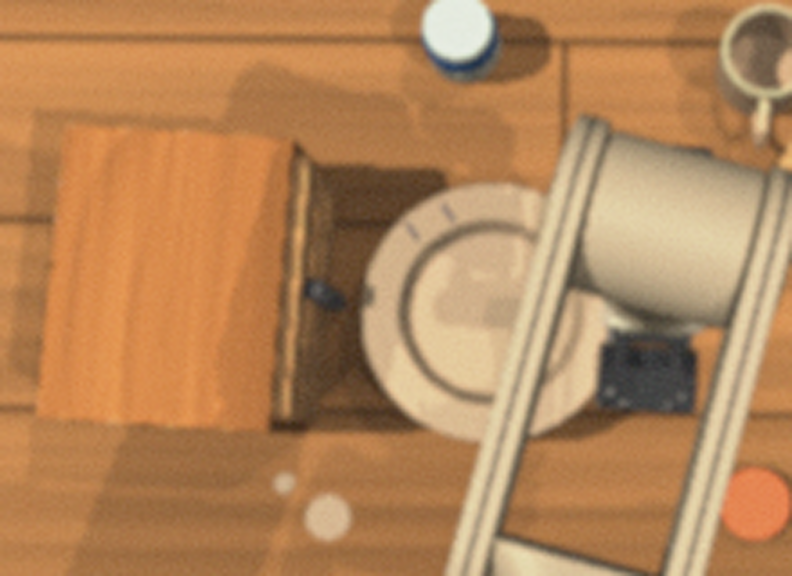

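View pics/s2z.png

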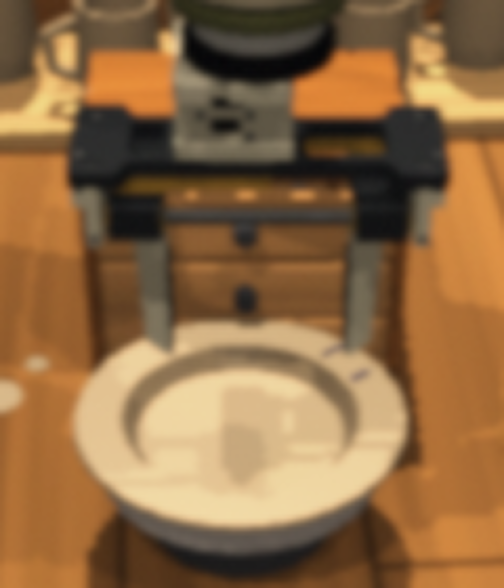

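View pics/w2.png

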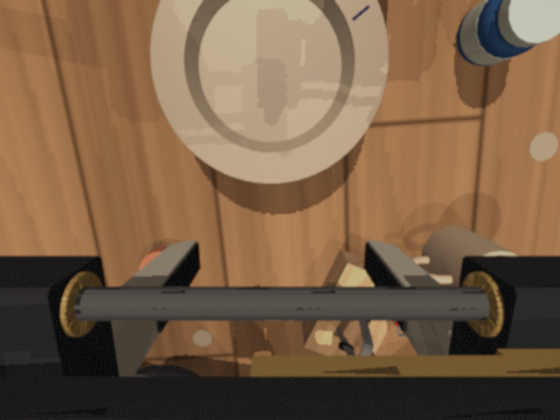

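The top view shows the drawer flush, with both ticks free at about zoom (448,213) and (413,232). In the wrist view one tick shows at (362,13). Next I measure the ticks by colour.

```bash
python3 - <<'E'
from h import *
t=np.load("t2.npy",allow_pickle=True).item();s=np.load("s2.npy",allow_pickle=True).item();w=np.load("w2.npy",allow_pickle=True).item()
def blobs(c,box,sgn=0):
    x0,y0,x1,y1=box; im=c["image"][y0:y1,x0:x1].astype(float)
    b=im[...,0]-im[...,2]  # blue minus red, local background
    bg=np.median(b); d=np.clip(b-bg-25,0,None)
    m=(d>0).astype(np.uint8); n,l=cv2.connectedComponents(m,connectivity=8)
    for i in range(1,n):
        k=l==i
        if k.sum()<4: continue
        ys,xs=np.nonzero(k); wt=d[k]; u=(xs*wt).sum()/wt.sum()+x0; v=(ys*wt).sum()/wt.sum()+y0
        cv=np.cov(np.c_[xs,ys].T,aweights=wt); ev,V=np.linalg.eigh(cv); ax=V[:,1]
        P=plane(c,(u,v),.091); Q=plane(c,(u+ax[0]*3,v+ax[1]*3),.091)-P
        print(k.sum(),round(u,2),round(v,2),P[:2].round(4),"dir",np.degrees(np.arctan2(Q[1],Q[0])).round(1)%180)
print("top");blobs(t,(216,180,245,205))
print("side");blobs(s,(283,158,302,174))
print("wrist");blobs(w,(340,0,385,30))
# plate circle, wrist+top
E
```

```text
top
8 233.11 196.58 [0.5723 0.0895] dir 120.4
side
27 293.93 159.61 [0.5956 0.1354] dir 47.5
wrist
60 360.46 12.47 [0.595  0.0881] dir 34.099999999999994
```

```bash
python3 -m inch '[[[-50,0,30,0,0,0],[-10,0,30,0,0,0],[0,0,0,0,0,0],[0,0,0,0,0,0]]]'; python3 - <<'E'
from h import *
w=cam("wrist","w3"); np.save("w3.npy",w,allow_pickle=True)
E
```

```text
t: 7.45
tool_pos: [0.5762, -0.0221, 0.2221]
orientation: [-1.18, 1.255, -1.253]
force: [0.7, -0.4, 0.1]
opening: 0.0931
```

View pics/w3.png

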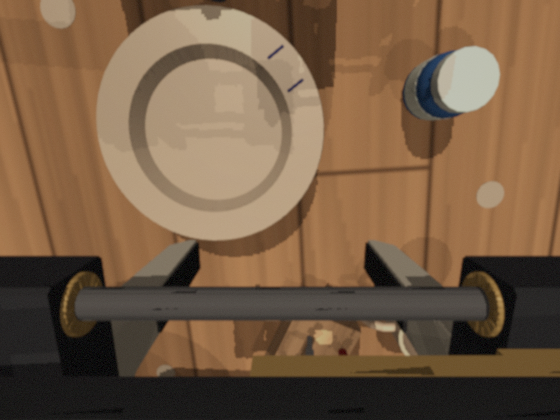

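The plate and both ticks are in view at (276,52) and (296,85).

```bash
python3 - <<'E'
from h import *
w=np.load("w3.npy",allow_pickle=True).item(); t=np.load("t2.npy",allow_pickle=True).item();s=np.load("s2.npy",allow_pickle=True).item()
x0,y0,x1,y1=260,38,310,98; im=w["image"][y0:y1,x0:x1].astype(int)
b=im[...,0]-im[...,2]; m=(b>-5).astype(np.uint8); n,l,st,ct=cv2.connectedComponentsWithStats(m)
Ps=[]
for i in range(1,n):
    if st[i,4]<8: continue
    ys,xs=np.nonzero(l==i); pts=np.array([plane(w,(x+x0,y+y0),.091)[:2] for x,y in zip(xs,ys)])
    c=pts.mean(0); U,S,V=np.linalg.svd(pts-c); pr=(pts-c)@V[0]
    print(st[i,4],ct[i]+[x0,y0],c.round(4),"dir",np.degrees(np.arctan2(V[0][1],V[0][0]))%180,"len",np.ptp(pr)); Ps.append(c)
a,bb=Ps[0],Ps[1]; print("dist",np.linalg.norm(a-bb),"ang",np.degrees(np.arctan2(*(a-bb)[::-1])))
# plate rim circle by contrast: points clicked
pts=np.array([plane(w,p,.091)[:2] for p in [(211,7),(97,122),(323,122),(213,241),(128,50),(132,205),(295,197)]])
A=np.c_[2*pts,np.ones(len(pts))];x=np.linalg.lstsq(A,(pts**2).sum(1),rcond=None)[0];r=np.sqrt(x[2]+x[0]**2+x[1]**2);print("plate",x[:2],r)
for p in Ps: print(np.linalg.norm(p-x[:2]), np.degrees(np.arctan2(*(p-x[:2])[::-1])))
for n,c,uv in [("top a",t,(234.44,189.17)),("top b",t,(224.7,194.4)),("side a",s,(210+361/4.2,80+376/4.2)),("side b",s,(210+334/4.2,80+349/4.2))]: print(n,plane(c,uv,.091)[:2].round(4))
E
```

```text
32 [274.8125  51.875 ] [0.5777 0.1178] dir 33.90392403150173 len 0.016015535968381046
29 [294.93103448  85.06896552] [0.5949 0.0878] dir 33.82046323298931 len 0.015138655463423028
dist 0.03450688047346222 ang 119.8823790746493
plate [0.5090511  0.04713634] 0.10927842627134245
0.0984728806279806 45.8254358253535
0.09497841571020081 25.378600351679708
top a [0.5956 0.0858]
top b [0.5789 0.1158]
side a [0.5959 0.086 ]
side b [0.5805 0.1187]
```

```bash
python3 -m inch '[[[0,0,0,0,-0.165,0],[0,0,0,0,-0.165,0],[0,0,0,0,-0.165,0],[0,0,0,0,-0.165,0],[0,0,0,0,-0.165,0],[0,0,0,0,-0.165,0],[0,0,0,0,-0.16,0]]]'; python3 st.py 0.677 -0.293 0.225
```

```text
t: 8.38
tool_pos: [0.576, -0.0236, 0.2228]
orientation: [-1.538, 0.375, -0.376]
force: [-0.2, -0.5, -0.0]
opening: 0.0933
8.38 p [ 0.576  -0.0236  0.2228] F [-0.2  -0.46 -0.05] open 93.33
M [[0.887, 0.001, 0.461], [-0.461, 0.0, 0.887], [0.0, -1.0, 0.0]] jaw 62.56 q [-0.13  0.06  1.52  0.    1.56 -1.22]
shift tool mm [ 213.8   -2.2 -192.5]
```

```bash
python3 -m inch '[[[42,0,-38,0,0,0],[42,0,-38,0,0,0],[42,0,-38,0,0,0],[42,0,-38,0,0,0],[42,0,-38,0,0,0],[0,0,0,0,0,0],[0,0,0,0,0,0]]]'; python3 - <<'E'
from h import *
w=cam("wrist","w4"); np.save("w4.npy",w,allow_pickle=True); s=cam("side"); np.save("s4.npy",s,allow_pickle=True)
zoom(w["image"],120,0,400,210,2.8,"w4z")
E
```

```text
t: 9.25
tool_pos: [0.6735, -0.2891, 0.2223]
orientation: [-1.537, 0.38, -0.38]
force: [-0.5, -0.2, -0.4]
opening: 0.093
```

View pics/w4.png

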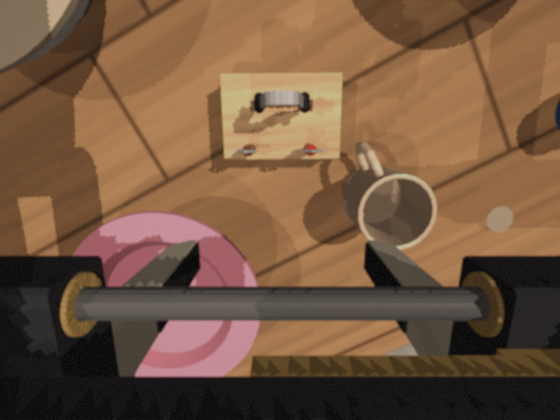

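View pics/w4z.png

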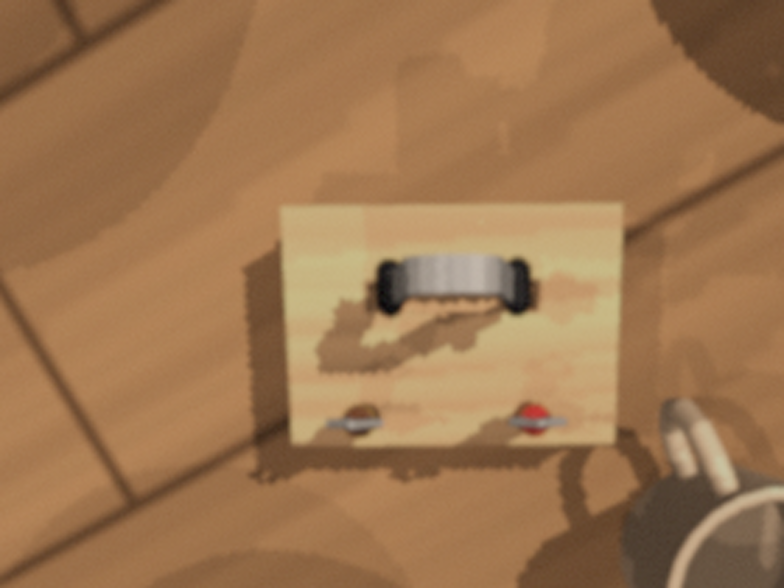

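```bash
python3 - <<'E'
from h import *
w=np.load("w4.npy",allow_pickle=True).item()
Z=lambda u,v:(120+u/2.8,v/2.8)
bb=np.array([plane(w,Z(*p),.05) for p in [(280,205),(624,202),(615,445),(292,445)]]);print(bb.round(4).tolist())
for i in range(4): e=bb[(i+1)%4]-bb[i]; print(np.linalg.norm(e).round(4),np.degrees(np.arctan2(e[1],e[0])).round(1))
c=bb.mean(0)
r=np.array([plane(w,Z(*p),.084) for p in [(390,287),(520,286)]]);print(r,r.mean(0),np.linalg.norm(r[0]-r[1]),np.degrees(np.arctan2(*(r[1]-r[0])[1::-1])))
th=np.radians(-27.5);X=np.array([np.cos(th),np.sin(th)]);print("block",c,"slot",c[:2]-.012*X)
top=plane(w,Z(455,277),.128);print("bow",top)
E
python3 st.py 0.588 -0.246 0.15
```

```text
[[0.5283, -0.2876, 0.05], [0.5881, -0.1714, 0.05], [0.6692, -0.2132, 0.05], [0.6084, -0.329, 0.05]]
0.1307 62.8
0.0913 -27.3
0.1307 -117.7
0.0902 152.7
[[ 0.57748444 -0.26418437  0.084     ]
 [ 0.5984294  -0.22359121  0.084     ]] [ 0.58795692 -0.24388779  0.084     ] 0.045678178972456226 62.70749736974459
block [ 0.59850854 -0.25028286  0.05      ] slot [ 0.58786441 -0.24474188]
bow [ 0.58908621 -0.24464373  0.128     ]
9.35 p [ 0.674  -0.288   0.2235] F [ 0.36 -0.17  0.44] open 92.76
M [[0.886, 0.001, 0.464], [-0.464, -0.0, 0.886], [0.001, -1.0, 0.0]] jaw 62.34 q [-0.47  0.49  1.01  0.    1.64 -1.56]
shift tool mm [-95.8  73.4  -2.7]
```

```bash
python3 -m inch '[[[-48,0,0,0,0,0],[-48.4,0,-1.4,0,0,0],[0,30,0,0,0,0],[0,30,0,0,0,0],[0,20,0,0,0,0],[0,10,0,0,0,0],[0,0,0,0,0,0]]]' 80; python3 st.py 0.588 -0.2445 0.073;  python3 - <<'E'
from h import *
s=cam("side");zoom(s["image"],270,200,390,310,6,"s5")
w=cam("wrist","w5")
E
```

```text
t: 10.22
tool_pos: [0.588, -0.2453, 0.1321]
orientation: [-1.537, 0.379, -0.378]
force: [0.2, 0.0, -0.6]
opening: 0.0801
10.22 p [ 0.588  -0.2453  0.1321] F [ 0.23  0.02 -0.59] open 80.1
M [[0.885, -0.001, 0.465], [-0.465, 0.0, 0.885], [-0.001, -1.0, 0.0]] jaw 62.3 q [-0.48  0.27  1.45  0.    1.42 -1.56]
shift tool mm [-0.3 59.1  0.7]
```

View pics/s5.png

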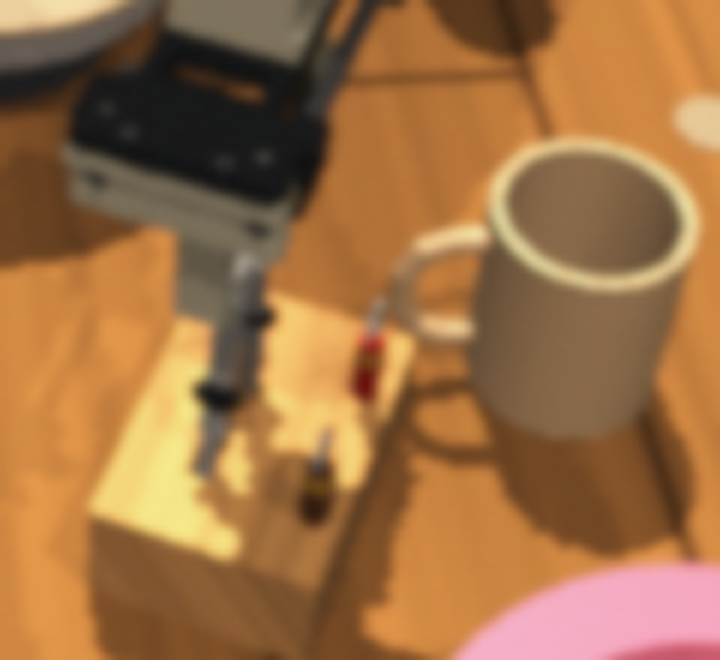

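View pics/w5.png

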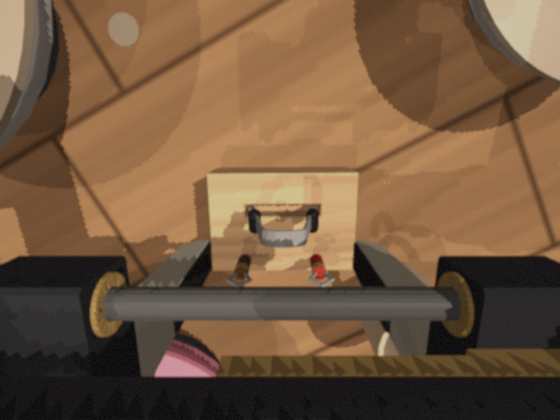

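The jaws straddle the dividers; their rolls are at wrist pixels (255,220) and (312,219). Descending.

```bash
python3 -m inch '[[[0,25,0.7,0,0,0],[0,20,0,0,0,0],[0,14,0,0,0,0],[0,0,0,0,0,0]]]'; python3 st.py 0.588 -0.2445 0.073;  python3 - <<'E'
from h import *
s=cam("side");zoom(s["image"],270,200,390,310,6,"s6")
w=cam("wrist","w6")
for p in [(.5994,-.2200,.084),(.577,-.2655,.084),(.588,-.2445,.128)]: print(proj(w,p))
E
```

```text
t: 10.82
tool_pos: [0.5874, -0.2446, 0.0717]
orientation: [-1.537, 0.381, -0.377]
force: [0.7, 0.0, 0.1]
opening: 0.0801
10.82 p [ 0.5874 -0.2446  0.0717] F [0.71 0.01 0.14] open 80.09
M [[0.885, -0.002, 0.465], [-0.465, 0.001, 0.885], [-0.003, -1.0, -0.0]] jaw 62.28 q [-0.48  0.32  1.51 -0.    1.32 -1.56]
shift tool mm [ 0.5 -1.3  0.4]
[[328.83542201 246.64509058]]
[[243.62140534 248.70268561]]
[[283.97854197 282.67275274]]
```

View pics/s6.png

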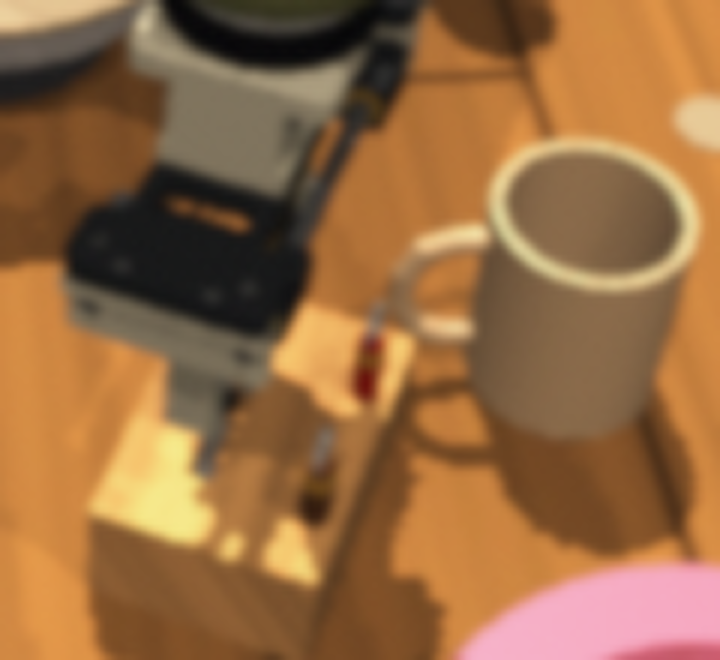

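View pics/w6.png

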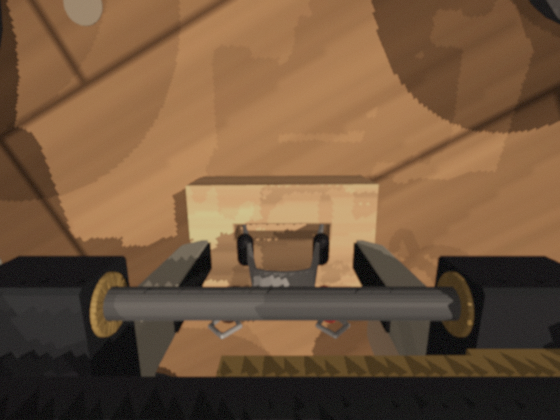

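```bash
python3 -m inch '[[[0.5,-1,-1.2,0,0,0],[0,0,0,0,0,0],[0,0,0,0,0,0],[0,0,0,0,0,0],[0,0,0,0,0,0],[0,0,0,0,0,0]]]' 45 20; python3 st.py;  python3 - <<'E'
from h import *
s=cam("side");zoom(s["image"],270,200,390,310,6,"s7")
w=cam("wrist","w7")
E
```

```text
t: 11.68
tool_pos: [0.5883, -0.2463, 0.0743]
orientation: [-1.537, 0.379, -0.379]
force: [0.5, -1.2, 0.1]
opening: 0.045
11.68 p [ 0.5883 -0.2463  0.0743] F [ 0.45 -1.19  0.1 ] open 44.99
M [[0.885, -0.0, 0.465], [-0.465, 0.0, 0.885], [-0.0, -1.0, 0.0]] jaw 62.28 q [-0.48  0.32  1.5   0.    1.32 -1.56]
```

View pics/w7.png

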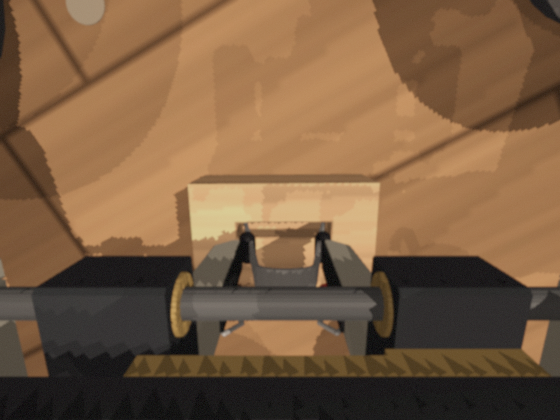

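```bash
python3 -m inch '[[[0,-8,0,0,0,0],[0,-20,0,0,0,0],[0,-30,0,0,0,0],[0,-30,0,0,0,0],[0,-30,0,0,0,0],[0,0,0,0,0,0]]]'; python3 st.py 0.587 0.102 0.19;  python3 - <<'E'
from h import *
s=cam("side");zoom(s["image"],250,180,390,310,5,"s8")
w=cam("wrist","w8")
E
```

```text
t: 12.52
tool_pos: [0.5905, -0.2475, 0.1978]
orientation: [-1.539, 0.373, -0.386]
force: [-0.1, 0.4, 0.1]
opening: 0.0453
12.53 p [ 0.5905 -0.2475  0.1978] F [-0.12  0.4   0.06] open 45.35
M [[0.885, 0.007, 0.465], [-0.465, -0.004, 0.885], [0.008, -1.0, 0.0]] jaw 62.28 q [-0.48  0.23  1.38  0.    1.53 -1.56]
shift tool mm [-165.7    6.5  307.8]
```

View pics/s8.png

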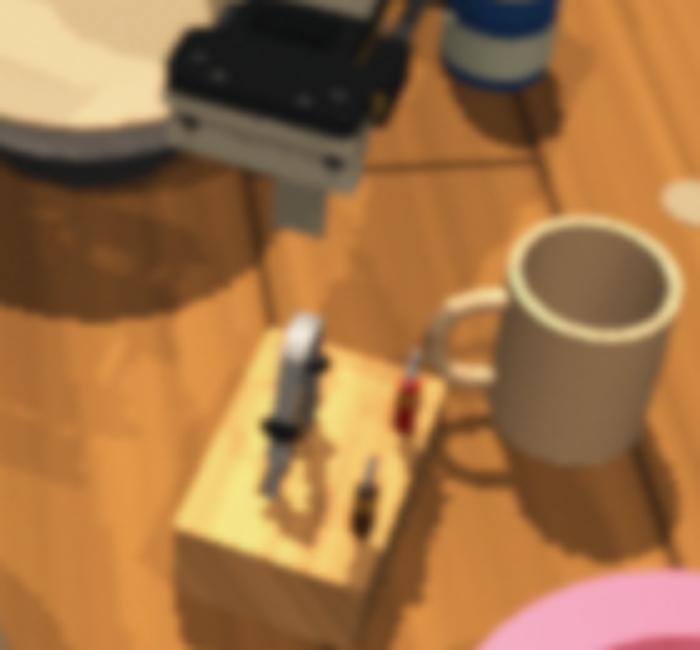

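View pics/w8.png

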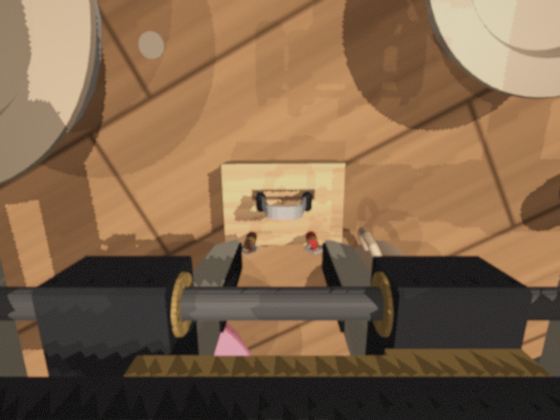

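The grasp missed: the side view shows the dividers still standing in the block at zoom (290,400). I check where the jaws really are against the measured point.

```bash
python3 - <<'E'
from h import *
w=cam("wrist"); s=cam("side"); np.save("s9.npy",s,allow_pickle=True);np.save("w9.npy",w,allow_pickle=True)
st=monitor.read_state();M=R.from_rotvec(st["orientation"]).as_matrix();p=st["tool_pos"]
for n,l in [("tcp",(0,0,0)),("tip",(0,8,0)),("tip+z",(0,8,22.5)),("tip-z",(0,8,-22.5)),("grasp+z",(0,-11,22.5)),("tip +x+z",(7.5,8,22.5)),("tip -x+z",(-7.5,8,22.5))]:
    P=p+M@np.array(l)/1e3; print(n,proj(w,P).round(1),proj(s,P).round(1))
Z=lambda u,v:(250+u/5,180+v/5)
print("rolls side tri/plane .084",plane(s,Z(281,432),.084),plane(s,Z(317,362),.084)); print("wrist", plane(w,(261,203),.084),plane(w,(307,201),.084))
# side corners of block top
print([plane(s,Z(*q),.05).round(4).tolist() for q in [(275,325),(445,382),(348,580),(178,523)]])
zoom(s["image"],280,190,340,240,12,"s9")
E
```

```text
tcp [[282.7 240.2]] [[312.3 226.4]]
tip [[282.7 236.2]] [[312.  229.1]]
tip+z [[316.8 236.2]] [[315.5 222.2]]
tip-z [[248.6 236.2]] [[308.5 236.2]]
grasp+z [[320.2 246.4]] [[316.2 215.9]]
tip +x+z [[316.4 246.9]] [[318.8 223.2]]
tip -x+z [[317.1 225.3]] [[312.2 221.3]]
rolls side tri/plane .084 [ 0.57840028 -0.26573673  0.084     ] [ 0.60077125 -0.22579177  0.084     ]
wrist [ 0.57760964 -0.26406236  0.084     ] [ 0.59649542 -0.22379416  0.084     ]
[[0.5903, -0.1711, 0.05], [0.6677, -0.2138, 0.05], [0.6024, -0.3231, 0.05], [0.5305, -0.2871, 0.05]]
```

View pics/s9.png

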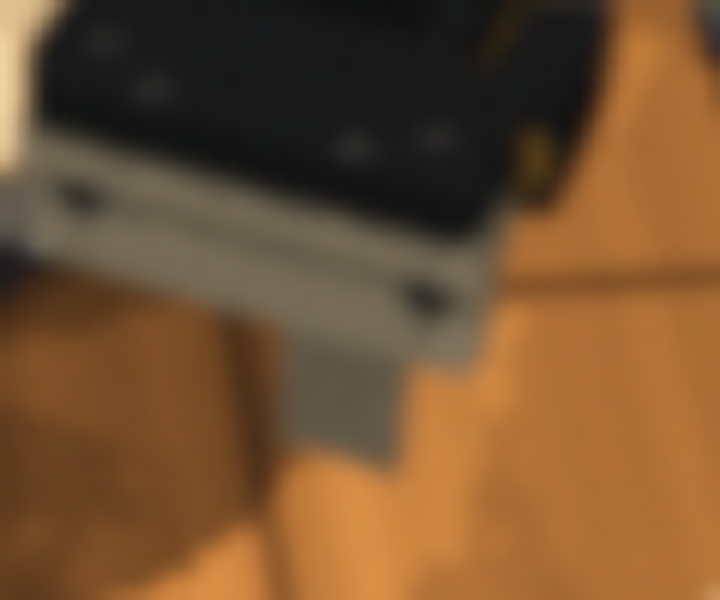

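View pics/s7.png

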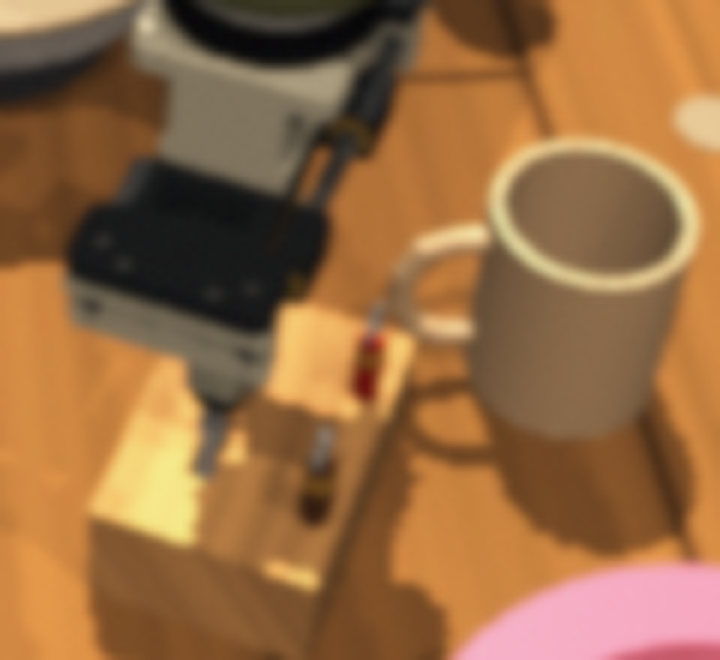

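```bash
python3 - <<'E'
from h import *
print([a for a in dir(robot) if a[0]!='_'],robot.tip_extent,[a for a in dir(monitor) if a[0]!='_'])
w=np.load("w9.npy",allow_pickle=True).item()
zoom(w["image"],160,200,400,380,3.3,"w9z")
E
```

```text
['IKError', 'close_job', 'tip_extent'] 0.008 ['read_state']
```

View pics/w9z.png

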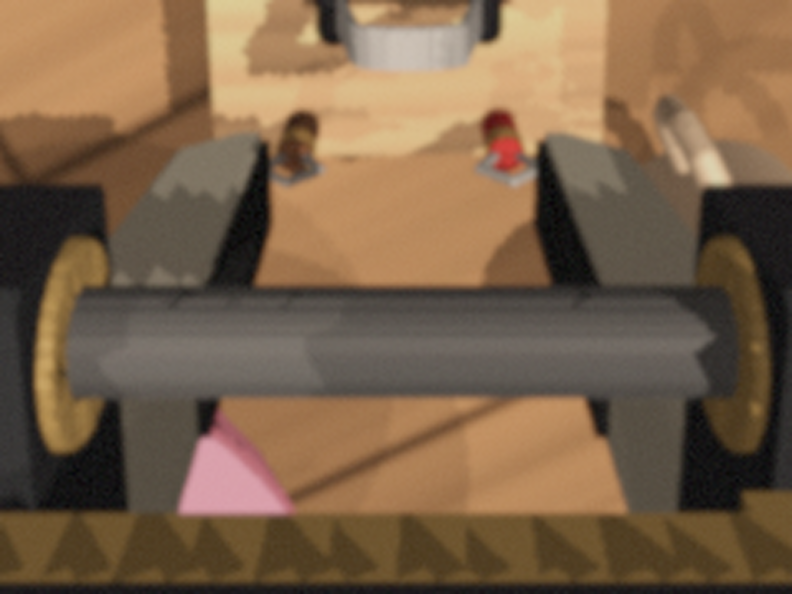

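```bash
python3 - <<'E'
from h import *
w=np.load("w9.npy",allow_pickle=True).item();s=np.load("s9.npy",allow_pickle=True).item()
st=monitor.read_state();M=R.from_rotvec(st["orientation"]).as_matrix();p=st["tool_pos"]; print(p,st["opening"])
for y in (8,0,-10,-20,-30):
  print(y,"wrist",[proj(w,p+M@np.array((x,y,z))/1e3).round(1)[0].tolist() for x in(-7.5,) for z in (-22.6,22.6,-40)],"side",[proj(s,p+M@np.array((x,y,z))/1e3).round(1)[0].tolist() for x in(-10,-7.5,7.5,10) for z in (-40,)])
E
```

```text
[ 0.58766118 -0.24605145  0.19120442] 0.04496358104353249
8 wrist [[248.2, 225.3], [317.2, 225.3], [221.6, 225.3]] side [[301.0, 240.4], [302.1, 240.8], [309.0, 243.0], [310.2, 243.3]]
0 wrist [[246.8, 228.9], [318.6, 229.0], [219.2, 228.9]] side [[301.2, 237.8], [302.4, 238.1], [309.3, 240.3], [310.4, 240.7]]
-10 wrist [[245.0, 233.9], [320.5, 234.0], [216.0, 233.9]] side [[301.5, 234.4], [302.6, 234.7], [309.6, 236.9], [310.8, 237.3]]
-20 wrist [[243.1, 239.4], [322.7, 239.5], [212.4, 239.4]] side [[301.7, 230.9], [302.9, 231.3], [309.9, 233.5], [311.1, 233.8]]
-30 wrist [[240.8, 245.6], [325.0, 245.6], [208.4, 245.6]] side [[302.0, 227.4], [303.2, 227.8], [310.3, 230.0], [311.5, 230.4]]
```

Both views place the real fingertips about 26–30 mm above where the reported TCP and tip extent put them, so the jaws closed above the rolls. I'll go lower by that much, with checks.

```bash
python3 -m inch '[[[-0.5,0,1,0,0,0],[0,0,0,0,0,0],[0,0,0,0,0,0],[0,40,0,0,0,0],[0,40,0,0,0,0],[0,35,0,0,0,0],[0,15,0,0,0,0],[0,0,0,0,0,0]]]' 80;  python3 st.py; python3 - <<'E'
from h import *
s=cam("side");zoom(s["image"],270,200,390,310,6,"s10")
w=cam("wrist","w10")
E
```

```text
t: 13.72
tool_pos: [0.5877, -0.2449, 0.0615]
orientation: [-1.537, 0.381, -0.378]
force: [0.4, -0.0, 0.6]
opening: 0.0797
13.72 p [ 0.5877 -0.2449  0.0615] F [ 0.42 -0.03  0.55] open 79.66
M [[0.885, -0.002, 0.465], [-0.465, 0.001, 0.885], [-0.002, -1.0, -0.0]] jaw 62.28 q [-0.48  0.33  1.52 -0.    1.3  -1.56]
```

View pics/s10.png

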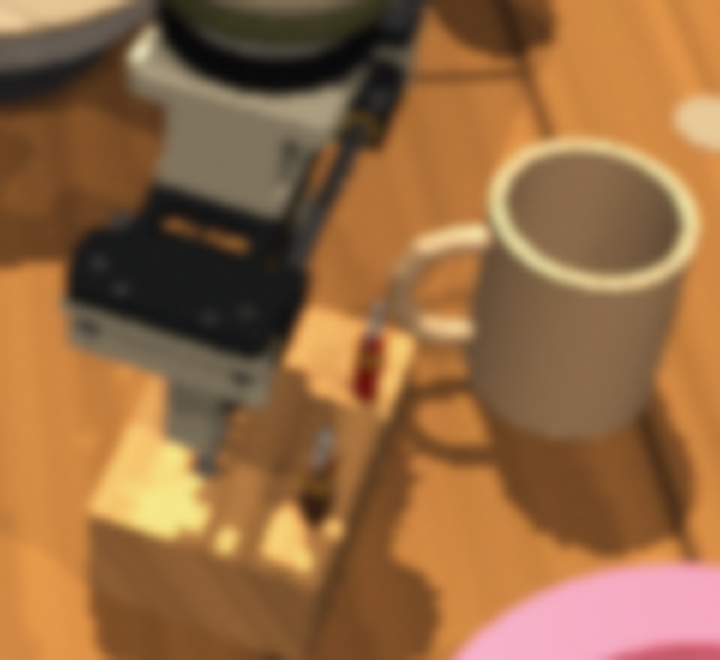

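View pics/w10.png

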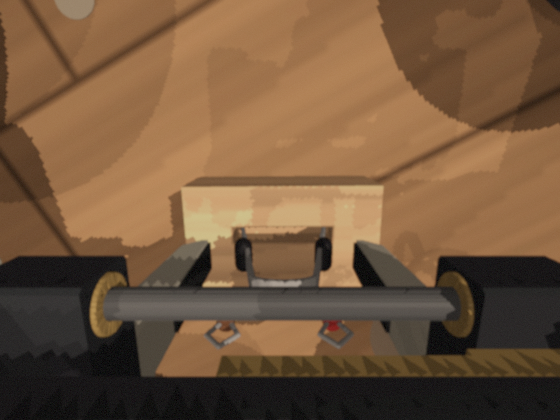

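```bash
python3 - <<'E'
from h import *
s=np.load("s9.npy",allow_pickle=True).item()
p=np.array([0.58766118,-0.24605145,0.19120442]);M=R.from_euler("z",0).as_matrix()
M=np.array([[0.885,0,.465],[-.465,0,.885],[0,-1,0]])
for z in (-94,-75,-64):
  for y in (-76,-90,-100,-112,-125): print(z,y,[proj(s,p+M@np.array((x,y,z))/1e3).round(1)[0].tolist() for x in(-37.5,0,37.5)])
E
```

```text
-94 -76 [[279.0, 224.8], [298.1, 230.6], [317.7, 236.7]]
-94 -90 [[279.1, 219.3], [298.4, 225.2], [318.3, 231.2]]
-94 -100 [[279.2, 215.3], [298.7, 221.2], [318.8, 227.2]]
-94 -112 [[279.3, 210.4], [299.0, 216.3], [319.3, 222.3]]
-94 -125 [[279.4, 205.0], [299.3, 210.9], [319.9, 216.9]]
-75 -76 [[283.0, 218.2], [301.7, 223.9], [321.0, 229.7]]
-75 -90 [[283.1, 212.7], [302.1, 218.4], [321.7, 224.2]]
-75 -100 [[283.2, 208.8], [302.4, 214.4], [322.2, 220.2]]
-75 -112 [[283.4, 203.9], [302.8, 209.5], [322.8, 215.4]]
-75 -125 [[283.5, 198.5], [303.2, 204.1], [323.4, 209.9]]
-64 -76 [[285.2, 214.5], [303.8, 220.0], [322.9, 225.8]]
-64 -90 [[285.4, 209.0], [304.2, 214.6], [323.6, 220.3]]
-64 -100 [[285.5, 205.1], [304.5, 210.6], [324.1, 216.3]]
-64 -112 [[285.7, 200.2], [304.9, 205.8], [324.7, 211.5]]
-64 -125 [[285.8, 194.8], [305.3, 200.4], [325.4, 206.0]]
```

```bash
python3 -m inch '[[[0,12,0,0,0,0],[0,8,0,0,0,0],[0,0,0,0,0,0],[0,0,0,0,0,0]]]';  python3 st.py; python3 - <<'E'
from h import *
s=cam("side");zoom(s["image"],270,200,390,310,6,"s11")
w=cam("wrist");zoom(w["image"],140,170,420,380,2.8,"w11")
E
```

```text
t: 14.32
tool_pos: [0.5883, -0.2452, 0.0424]
orientation: [-1.537, 0.379, -0.379]
force: [-0.0, 0.1, 0.2]
opening: 0.0799
14.32 p [ 0.5883 -0.2452  0.0424] F [-0.04  0.14  0.15] open 79.9
M [[0.885, -0.0, 0.465], [-0.465, 0.0, 0.885], [-0.0, -1.0, 0.0]] jaw 62.28 q [-0.48  0.35  1.53  0.    1.27 -1.56]
```

View pics/s11.png

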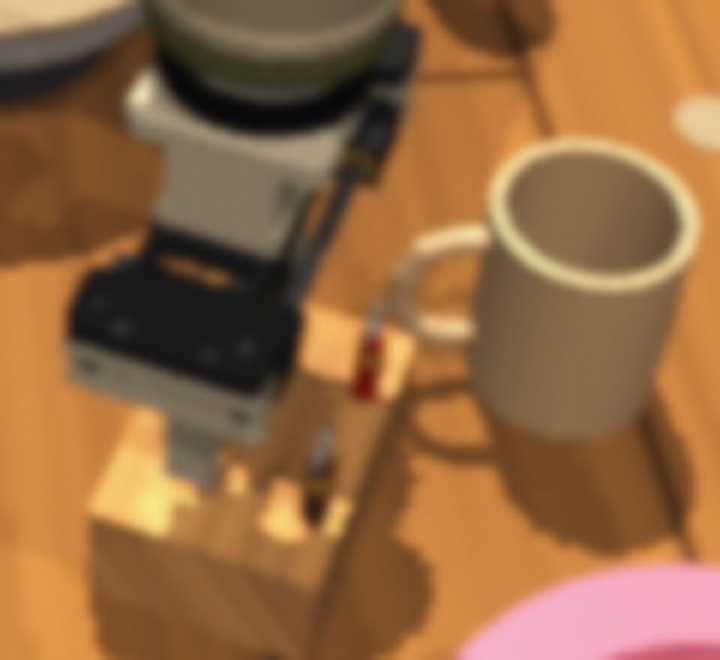

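View pics/w11.png

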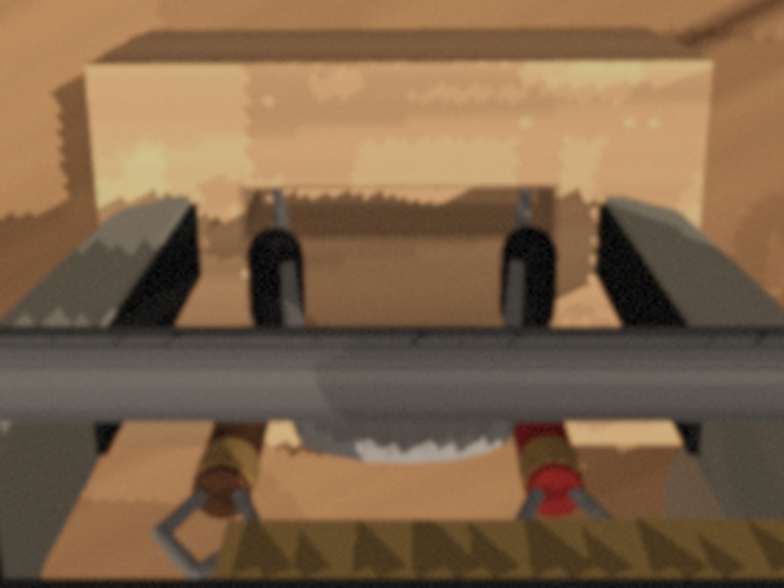

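The wrist view shows the rolls between the black pads, about 16 mm above the fingertips and centred. Closing.

```bash
python3 -m inch '[[[0,2,0,0,0,0],[0,0,0,0,0,0],[0,0,0,0,0,0],[0,0,0,0,0,0],[0,0,0,0,0,0],[0,0,0,0,0,0],[0,0,0,0,0,0]]]' 45 20;  python3 st.py; python3 - <<'E'
from h import *
s=cam("side");zoom(s["image"],270,200,390,310,6,"s12")
w=cam("wrist");zoom(w["image"],140,170,420,380,2.8,"w12")
E
```

```text
t: 15.3
tool_pos: [0.5883, -0.2452, 0.0403]
orientation: [-1.537, 0.379, -0.379]
force: [-0.4, 0.0, -0.3]
opening: 0.0451
15.3 p [ 0.5883 -0.2452  0.0403] F [-0.39  0.05 -0.31] open 45.08
M [[0.885, -0.0, 0.465], [-0.465, 0.0, 0.885], [-0.0, -1.0, 0.0]] jaw 62.28 q [-0.48  0.35  1.53  0.    1.26 -1.56]
```

View pics/w12.png

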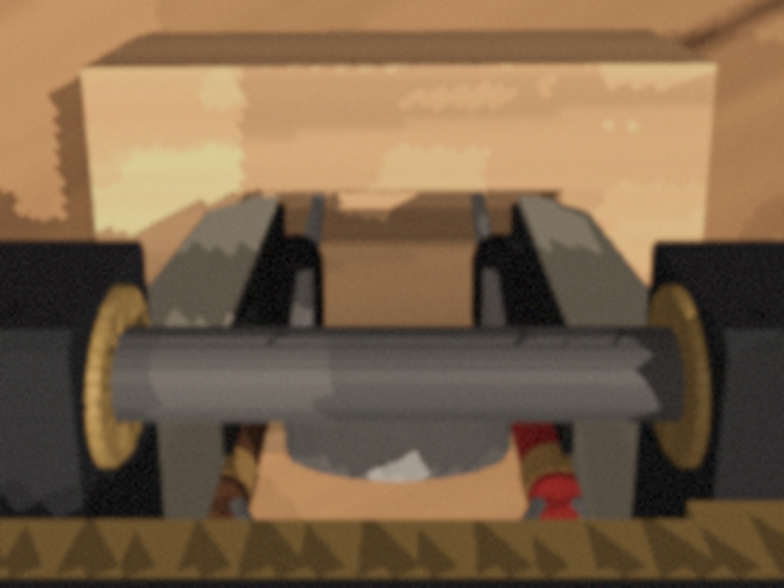

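```bash
python3 -m inch '[[[0,-6,0,0,0,0],[0,-15,0,0,0,0],[0,-25,0,0,0,0],[0,-25,0,0,0,0],[0,-25,0,0,0,0],[0,-25,0,0,0,0],[0,0,0,0,0,0]]]';  python3 st.py 0.587 0.102 0.16; python3 - <<'E'
from h import *
s=cam("side");zoom(s["image"],250,170,390,310,5,"s13"); np.save("s13.npy",s,allow_pickle=True)
w=cam("wrist","w13")
E
```

```text
t: 16.27
tool_pos: [0.5903, -0.2462, 0.1655]
orientation: [-1.539, 0.374, -0.384]
force: [-0.0, -0.5, -1.4]
opening: 0.0453
16.27 p [ 0.5903 -0.2462  0.1655] F [-0.02 -0.52 -1.44] open 45.33
M [[0.885, 0.006, 0.465], [-0.465, -0.003, 0.885], [0.006, -1.0, 0.0]] jaw 62.28 q [-0.48  0.25  1.42  0.    1.47 -1.56]
shift tool mm [-164.9    4.4  306.7]
```

View pics/s13.png

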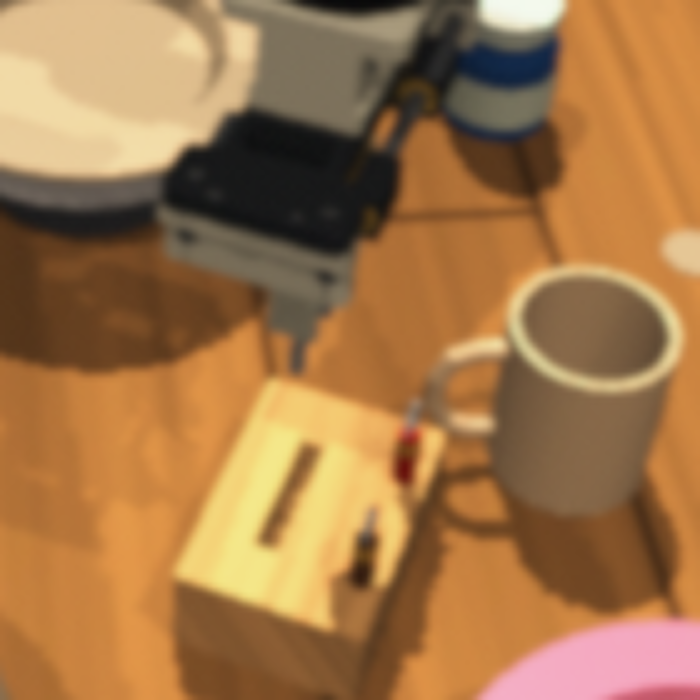

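View pics/w13.png

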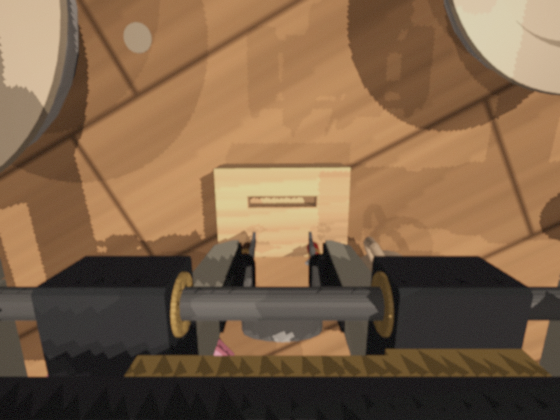

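```bash
python3 -m inch '[[[-27,-1,51,0,0,0],[-27,0,51,0,0,0],[-27,0,51,0,0,0],[-27,0,51,0,0,0],[-27,0,51,0,0,0],[-27,0,51,0,0,0],[0,0,0,0,-0.154,0],[0,0,0,0,-0.154,0]]]'; python3 -m inch '[[[0,0,0,0,-0.154,0],[0,0,0,0,-0.154,0],[0,0,0,0,-0.154,0],[0,0,0,0,-0.154,0],[0,0,0,0,-0.154,0],[0,0,0,0,0,0],[0,0,0,0,0,0]]]';python3 st.py 0.587 0.102 0.14; python3 - <<'E'
from h import *
s=cam("side");zoom(s["image"],230,100,350,210,6,"s14"); np.save("s14.npy",s,allow_pickle=True)
w=cam("wrist","w14");np.save("w14.npy",w,allow_pickle=True)
c=cam("top");zoom(c["image"],180,140,290,240,6,"t14"); np.save("t14.npy",c,allow_pickle=True)
E
```

```text
t: 17.38
tool_pos: [0.586, 0.1021, 0.1604]
orientation: [-1.567, 0.135, -0.13]
force: [-0.1, 0.0, -0.4]
opening: 0.0454
t: 18.25
tool_pos: [0.5867, 0.1009, 0.1614]
orientation: [-1.52, -0.462, 0.464]
force: [-0.4, -0.2, -1.2]
opening: 0.0448
18.25 p [0.5867 0.1009 0.1614] F [-0.37 -0.17 -1.16] open 44.83
M [[0.831, -0.001, -0.557], [0.557, -0.0, 0.831], [-0.001, -1.0, 0.001]] jaw 123.84 q [ 0.08  0.14  1.55  0.    1.46 -2.08]
shift tool mm [ 0.9 21.4  0.7]
```

View pics/s14.png

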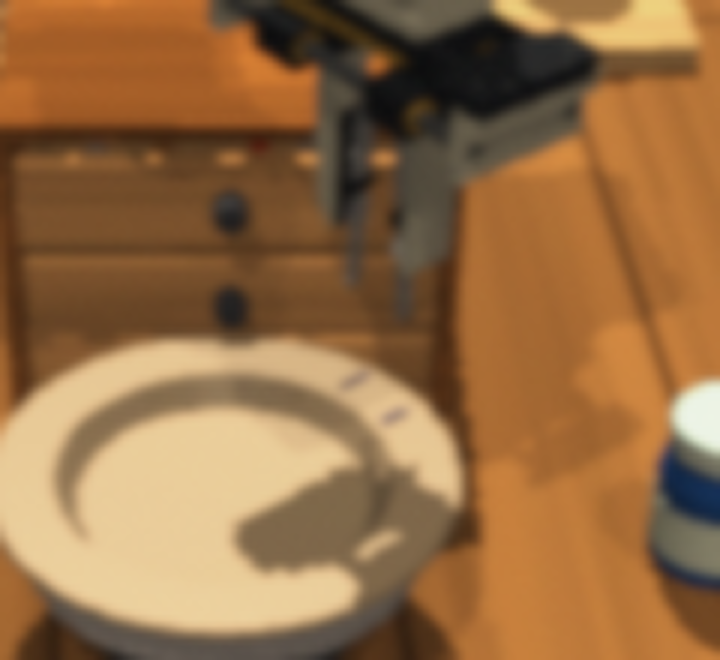

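View pics/w14.png

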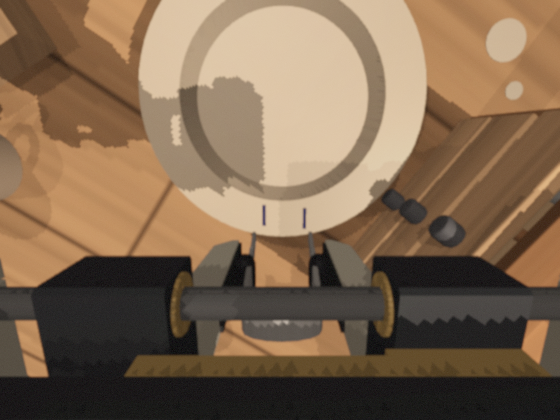

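View pics/t14.png

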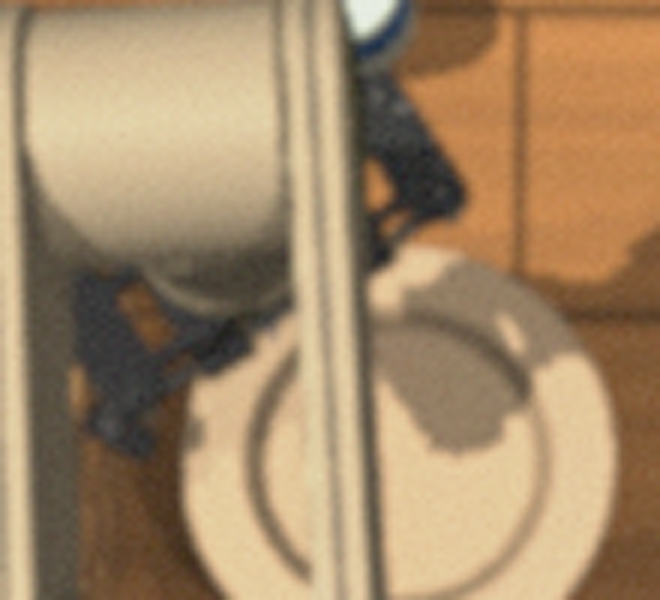

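In the wrist view the ticks are at (264,215) and (304,218), with the points just below them in the picture. In the side view the points hang above the ticks. I measure both here.

```bash
cat > tk.py <<'E'
from h import *
def run(w,box,zt=.091):
    st=monitor.read_state();M=R.from_rotvec(st["orientation"]).as_matrix();p=st["tool_pos"]
    x0,y0,x1,y1=box; im=w["image"][y0:y1,x0:x1].astype(int)
    m=((im[...,0]-im[...,2])>-5).astype(np.uint8); n,l,sa,ct=cv2.connectedComponentsWithStats(m)
    out=[]
    for i in range(1,n):
        if sa[i,4]<12: continue
        ys,xs=np.nonzero(l==i); P=np.array([plane(w,(x+x0,y+y0),zt) for x,y in zip(xs,ys)]); c=P.mean(0)
        _,_,V=np.linalg.svd((P-c)[:,:2]); loc=M.T@(c-p)*1e3
        print(sa[i,4],(ct[i]+[x0,y0]).round(1),c.round(4)[:2],"dir",(np.degrees(np.arctan2(V[0][1],V[0][0]))%180).round(1),"tool mm",loc.round(1)); out.append(loc)
    return out,M,p
E
python3 - <<'E'
from tk import *
w=np.load("w14.npy",allow_pickle=True).item();s=np.load("s14.npy",allow_pickle=True).item()
o,M,p=run(w,(250,200,320,230))
zt=p[2]-.0125
S=lambda u,v:(230+u/6,100+v/6)
for uv in [(254,234),(310,234)]: print("tip wrist",(M.T@(plane(w,uv,zt)-p)*1e3).round(1))
for uv in [(354,285),(402,318)]: print("tip side",(M.T@(plane(s,S(*uv),zt)-p)*1e3).round(1))
for a,b in [((254,234),(402,318)),((310,234),(354,285))]: print("tri",(M.T@(tri([w,s],[a,S(*b)])-p)*1e3).round(1))
zoom(w["image"],225,190,345,270,6,"w14z")
E
```

```text
37 [263.5 214.8] [0.595  0.0878] dir 33.4 tool mm [ -0.8  71.1 -15.3]
23 [304. 218.] [0.5781 0.1179] dir 32.8 tool mm [ 2.1 71.1 19.1]
tip wrist [ -2.7  12.5 -18.4]
tip wrist [-2.7 12.5 18.9]
tip side [-1.5 12.5 16.4]
tip side [ -1.4  12.5 -18.4]
tri [ -2.3  12.2 -18.7]
tri [-1.2 14.1 18.5]
```

View pics/w14z.png

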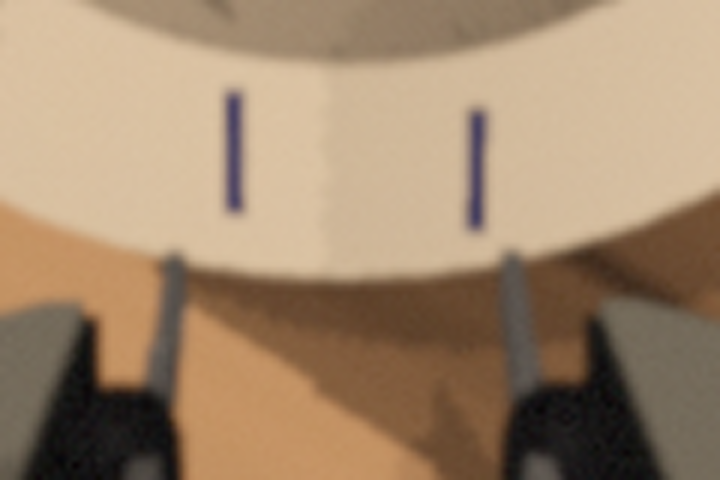

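```bash
python3 -m inch '[[[0.5,15,1.8,0,0,0],[0,15,0,0,0,0],[0,10,0,0,0,0],[0,5,0,0,0,0],[0,0,0,0,0,0],[0,0,0,0,0,0]]]' 44.5;python3 st.py; python3 - <<'E'
from tk import *
s=cam("side");zoom(s["image"],260,110,330,180,8,"s15"); np.save("s15.npy",s,allow_pickle=True)
w=cam("wrist");zoom(w["image"],225,190,345,270,6,"w15");np.save("w15.npy",w,allow_pickle=True)
run(w,(250,195,320,240))
E
```

```text
t: 19.15
tool_pos: [0.587, 0.1028, 0.1179]
orientation: [-1.52, -0.466, 0.465]
force: [-0.1, 1.0, -0.3]
opening: 0.0446
19.15 p [0.587  0.1028 0.1179] F [-0.09  0.97 -0.28] open 44.61
M [[0.829, 0.001, -0.56], [0.56, 0.0, 0.829], [0.001, -1.0, -0.0]] jaw 124.05 q [ 0.09  0.17  1.59 -0.    1.38 -2.08]
72 [257.9 228.8] [0.5955 0.0878] dir 31.9 tool mm [ -1.5  27.  -17.1]
38 [306.6 230.5] [0.577  0.1173] dir 35.6 tool mm [-0.2 27.  17.6]
```

View pics/s15.png

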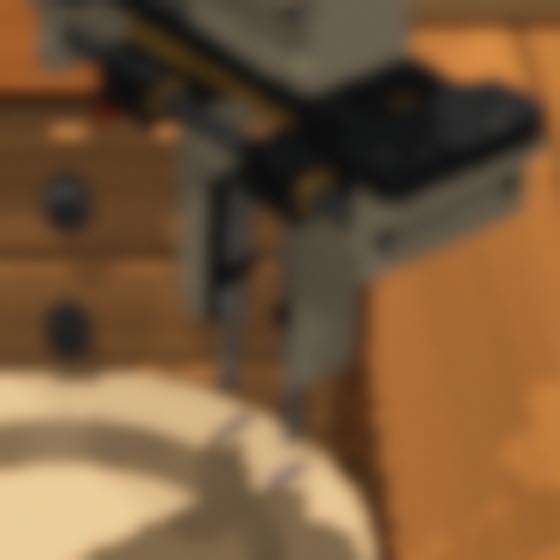

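View pics/w15.png

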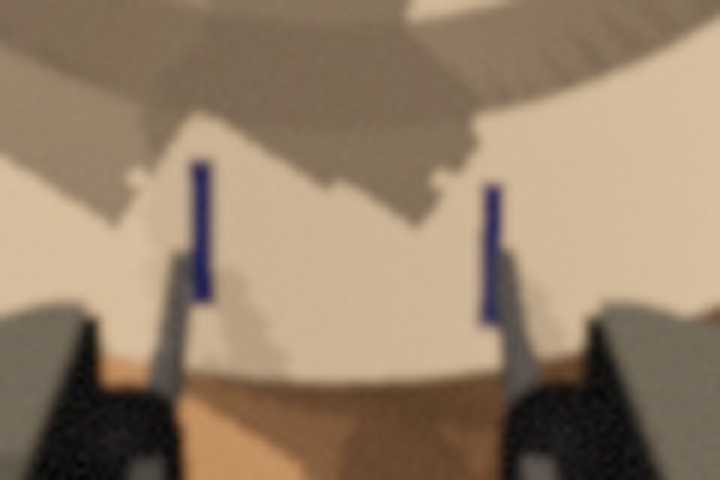

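```bash
python3 -m inch '[[[0,5,0,0,0,0],[0,4,0,0,0,0],[0,0,0,0,0,0],[0,0,0,0,0,0]]]' 44.2;python3 st.py; python3 - <<'E'
from tk import *
s=cam("side");zoom(s["image"],270,130,320,180,12,"s16"); np.save("s16.npy",s,allow_pickle=True)
w=cam("wrist");zoom(w["image"],240,200,330,260,8,"w16");np.save("w16.npy",w,allow_pickle=True)
E
```

```text
t: 19.75
tool_pos: [0.5866, 0.1028, 0.1083]
orientation: [-1.52, -0.465, 0.466]
force: [0.4, -0.7, -0.2]
opening: 0.0447
19.75 p [0.5866 0.1028 0.1083] F [ 0.4  -0.73 -0.19] open 44.66
M [[0.829, -0.0, -0.56], [0.56, -0.0, 0.829], [-0.0, -1.0, 0.0]] jaw 124.05 q [ 0.09  0.18  1.6  -0.    1.36 -2.08]
```

View pics/s16.png

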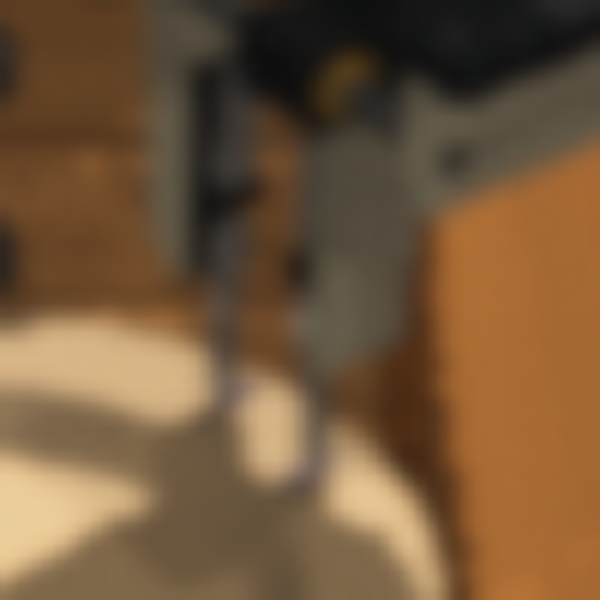

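View pics/w16.png

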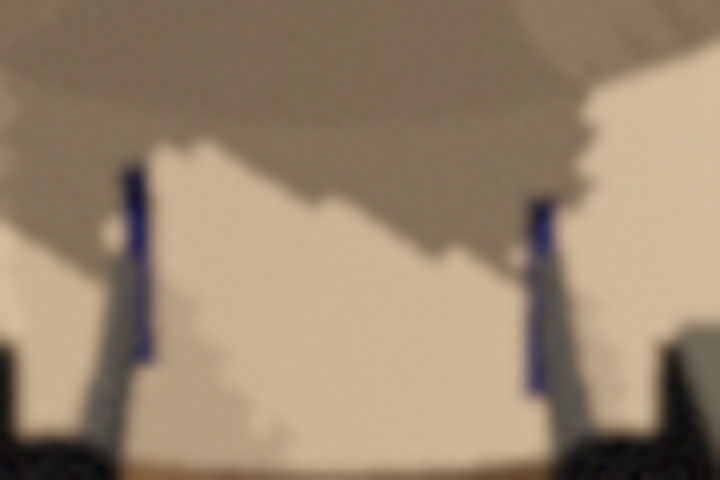

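```bash
python3 -m inch '[[[0,2,0.3,0,0,0],[0,0.5,0,0,0,0],[0,0,0,0,0,0],[0,0,0,0,0,0],[0,0,0,0,0,0]]]' 44;python3 st.py; python3 - <<'E'
from tk import *
s=cam("side");zoom(s["image"],270,130,320,180,12,"s17"); np.save("s17.npy",s,allow_pickle=True)
w=cam("wrist");zoom(w["image"],240,200,330,260,8,"w17");np.save("w17.npy",w,allow_pickle=True)
E
```

```text
t: 20.48
tool_pos: [0.5865, 0.103, 0.1059]
orientation: [-1.52, -0.466, 0.465]
force: [0.5, 0.3, -0.2]
opening: 0.044
20.48 p [0.5865 0.103  0.1059] F [ 0.52  0.3  -0.19] open 43.95
M [[0.829, 0.0, -0.56], [0.56, -0.0, 0.829], [0.0, -1.0, -0.0]] jaw 124.05 q [ 0.09  0.18  1.61 -0.    1.36 -2.08]
```

View pics/s17.png

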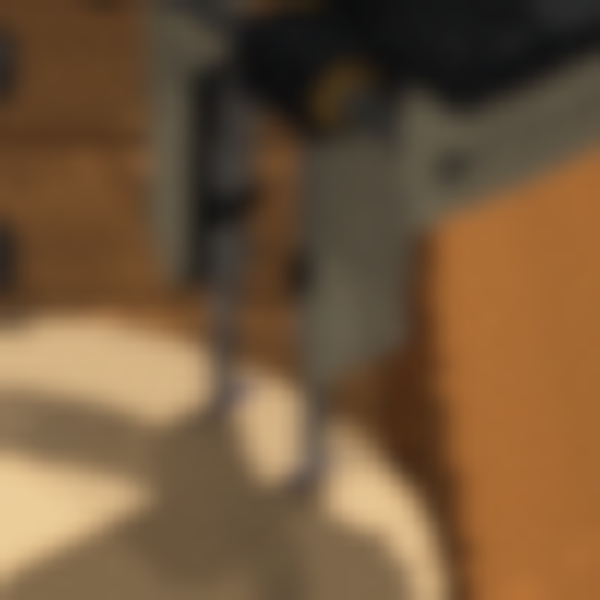

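View pics/w17.png

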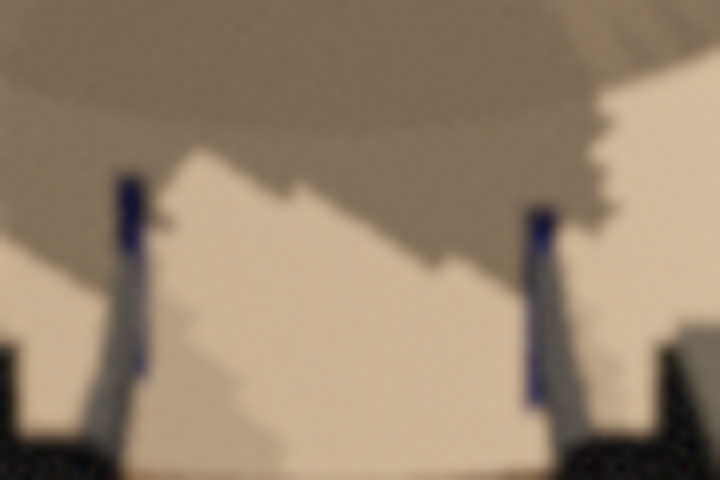

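```bash
python3 - <<'E'
from h import *
w=np.load("w17.npy",allow_pickle=True).item(); im=w["image"].astype(int)
for x0,x1 in ((252,262),(303,313)):
  for r in range(222,249,2):
    print(r,x0,[f"{im[r,x,0]-im[r,x,2]:d}/{im[r,x].sum()//3}" for x in range(x0,x1)])
E
```

```text
222 252 ['-41/108', '-36/104', '-24/83', '-8/64', '-3/56', '-15/71', '-30/90', '-37/108', '-43/118', '-48/138']
224 252 ['-40/109', '-37/101', '-18/74', '12/41', '25/31', '4/48', '-22/84', '-43/117', '-52/150', '-53/168']
226 252 ['-41/111', '-37/100', '-19/76', '8/46', '27/30', '7/46', '-19/79', '-41/111', '-49/141', '-54/161']
228 252 ['-40/110', '-34/105', '-20/75', '8/45', '24/39', '2/62', '-21/99', '-38/123', '-46/132', '-51/146']
230 252 ['-41/110', '-36/102', '-20/82', '7/52', '24/46', '3/78', '-29/126', '-48/158', '-54/169', '-54/174']
232 252 ['-41/111', '-36/107', '-25/95', '-13/77', '0/74', '-3/81', '-27/118', '-45/148', '-52/164', '-55/172']
234 252 ['-39/108', '-34/102', '-22/95', '-16/84', '-9/80', '-8/87', '-30/114', '-47/146', '-54/165', '-54/175']
236 252 ['-45/127', '-35/107', '-21/90', '-14/82', '-9/84', '-11/92', '-27/116', '-46/147', '-52/162', '-55/169']
238 252 ['-52/160', '-41/127', '-23/93', '-13/82', '-12/82', '-16/96', '-30/118', '-45/143', '-51/155', '-53/159']
240 252 ['-49/151', '-36/119', '-20/93', '-14/79', '-13/82', '-15/93', '-29/112', '-47/141', '-5
[... 1337 characters left out ...]
9', '-37/123', '-50/157', '-55/175']
238 303 ['-54/178', '-52/166', '-36/131', '-8/88', '-6/75', '-11/77', '-15/84', '-32/114', '-45/147', '-50/165']
240 303 ['-54/180', '-50/170', '-34/136', '-6/90', '-3/74', '-12/79', '-13/82', '-23/97', '-39/127', '-49/151']
242 303 ['-54/179', '-50/169', '-33/136', '-6/91', '-1/72', '-12/78', '-13/83', '-18/90', '-34/118', '-48/149']
244 303 ['-55/178', '-51/169', '-36/131', '-2/85', '2/69', '-9/76', '-11/82', '-14/84', '-29/104', '-44/138']
246 303 ['-55/178', '-52/168', '-33/130', '4/82', '8/68', '-8/75', '-11/82', '-14/83', '-22/96', '-38/121']
248 303 ['-56/179', '-51/168', '-31/130', '10/81', '14/61', '-3/68', '-11/78', '-12/83', '-15/86', '-26/98']
```

The wrist view puts both points on the tick lines to within about 0.3 mm at this opening: points at columns 255.8 and 307.3, ticks at 256.0 and 307.2. Only the height is still in question, so I check it by triangulating points and ticks together.

```bash
python3 - <<'E'
from h import *
s=np.load("s17.npy",allow_pickle=True).item(); s0=np.load("s2.npy",allow_pickle=True).item(); im=s["image"].astype(int)
a=s["image"][150:176,282:302]; b=s0["image"][150:176,282:302]; c=np.load("s14.npy",allow_pickle=True).item()["image"][150:176,282:302]
cv2.imwrite("pics/cmp.png",cv2.resize(np.hstack([a,c]),None,fx=18,fy=18,interpolation=cv2.INTER_NEAREST))
st=monitor.read_state();M=R.from_rotvec(st["orientation"]).as_matrix();p=st["tool_pos"]
for h in (0,1,2,4): print(h,proj(s,[[.5952,.0870,.091+h/1e3],[.5780,.1173,.091+h/1e3]]).round(1).tolist())
for h in (0,): print("tip 12.3",proj(s,[p+M@np.array((-.5,12.3,z))/1e3 for z in(-17.2,17.2)]).round(1).tolist())
E
```

```text
0 [[295.7, 169.3], [288.7, 163.4]]
1 [[295.7, 169.1], [288.7, 163.1]]
2 [[295.7, 168.8], [288.7, 162.9]]
4 [[295.7, 168.2], [288.8, 162.3]]
tip 12.3 [[295.8, 168.3], [288.2, 162.8]]
```

View pics/cmp.png

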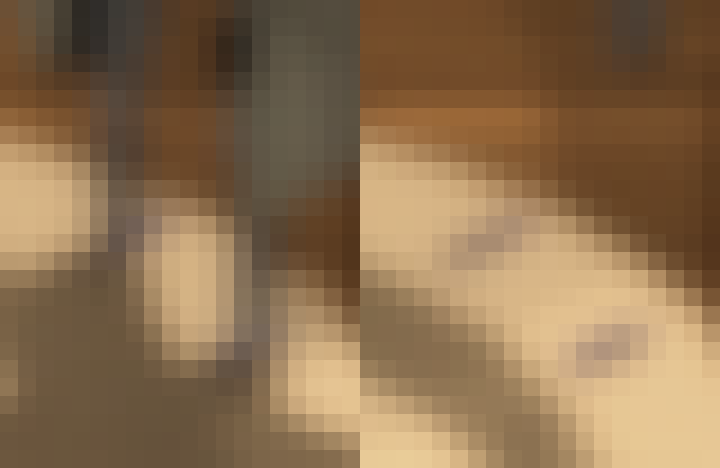

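```bash
python3 -m inch '[[[0,1.2,0,0,0,0],[0,0,0,0,0,0],[0,0,0,0,0,0],[0,0,0,0,0,0]]]';python3 -m inch '[[[0,0,0,0,0,0]]]'; python3 -m inch '[[[0,0,0,0,0,0]]]'; python3 st.py; python3 - <<'E'
from tk import *
w=cam("wrist");zoom(w["image"],240,200,330,260,8,"w18");np.save("w18.npy",w,allow_pickle=True)
im=w["image"].astype(int)
for x0,x1 in ((252,262),(303,313)):
  for r in range(224,244,2):
    print(r,x0,[f"{im[r,x,0]-im[r,x,2]:d}/{im[r,x].sum()//3}" for x in range(x0,x1)])
E
```

```text
t: 21.08
tool_pos: [0.5865, 0.103, 0.1047]
orientation: [-1.52, -0.465, 0.465]
force: [-0.3, -0.0, -0.9]
opening: 0.0444
t: 21.2
tool_pos: [0.5865, 0.103, 0.1047]
orientation: [-1.52, -0.466, 0.465]
force: [0.2, 0.1, -0.6]
opening: 0.0443
t: 21.32
tool_pos: [0.5865, 0.103, 0.1047]
orientation: [-1.52, -0.465, 0.465]
force: [0.1, -0.1, -0.9]
opening: 0.0438
21.32 p [0.5865 0.103  0.1047] F [ 0.09 -0.06 -0.93] open 43.84
M [[0.829, 0.0, -0.56], [0.56, 0.0, 0.829], [0.0, -1.0, -0.0]] jaw 124.04 q [ 0.09  0.18  1.61  0.    1.35 -2.08]
224 252 ['-40/110', '-35/102', '-19/74', '9/45', '22/31', '-2/56', '-27/88', '-43/120', '-51/151', '-54/168']
226 252 ['-41/112', '-36/101', '-20/73', '12/41', '25/29', '-1/55', '-28/88', '-43/124', '-50/154', '-52/170']
228 252 ['-41/109', '-36/102', '-19/73', '14/41', '23/33', '-8/63', '-31/99', '-40/120', '-45/128', '-49/145']
230 252 ['-42/108', '-36/101', '-20/76', '10/47', '18/48', '-12/92', '-40/137', '-49/161', '-53/165', '-53/170']
232 252 ['-41/110', '-37/105', '-23/92', '-10/80', '-3/71', '-16/93', '-38/135', '-50/159', '-53/169', '-55/174']
234 
[... 996 characters left out ...]
149', '-53/171', '-55/175']
232 303 ['-43/109', '-37/103', '-22/84', '-2/68', '2/70', '-7/82', '-31/110', '-47/150', '-53/172', '-55/179']
234 303 ['-40/110', '-38/103', '-23/84', '-8/69', '-9/73', '-13/83', '-24/98', '-42/130', '-50/162', '-53/175']
236 303 ['-49/140', '-43/116', '-26/87', '-7/67', '-8/76', '-14/80', '-18/90', '-38/125', '-52/161', '-54/179']
238 303 ['-55/174', '-50/158', '-34/120', '-9/84', '-7/75', '-10/78', '-15/85', '-30/115', '-45/150', '-52/168']
240 303 ['-54/180', '-52/169', '-37/134', '-12/90', '-3/72', '-11/77', '-14/83', '-23/98', '-40/125', '-50/152']
242 303 ['-54/179', '-51/169', '-33/137', '-6/88', '-2/73', '-10/77', '-13/83', '-19/88', '-35/117', '-48/148']
```

View pics/w18.png

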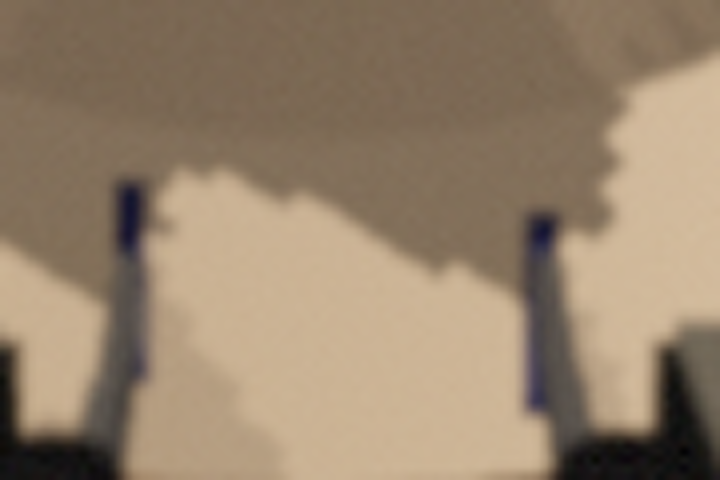

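```bash
python3 -m inch '[[[0,0.4,0,0,0,0],[0,0,0,0,0,0],[0,0,0,0,0,0]]]'; python3 -m inch '[[[0,0,0,0,0,0],[0,0,0,0,0,0]]]'; python3 -m inch '[[[0,0,0,0,0,0],[0,0,0,0,0,0]]]'; python3 -m inch '[[[0,0,0,0,0,0],[0,0,0,0,0,0]]]'; python3 - <<'E'
from h import *
c=cam("top","t19"); s=cam("side","s19"); w=cam("wrist");zoom(w["image"],240,200,330,260,8,"w19")
E
python3 st.py
```

```text
t: 21.75
tool_pos: [0.5865, 0.103, 0.1043]
orientation: [-1.52, -0.465, 0.465]
force: [-0.5, -0.4, -0.7]
opening: 0.0444
t: 22.0
tool_pos: [0.5865, 0.103, 0.1042]
orientation: [-1.52, -0.465, 0.465]
force: [0.3, -0.6, -1.3]
opening: 0.0439
t: 22.25
tool_pos: [0.5865, 0.103, 0.1042]
orientation: [-1.52, -0.465, 0.465]
force: [0.4, 1.0, -1.1]
opening: 0.0441
t: 22.5
tool_pos: [0.5864, 0.103, 0.1042]
orientation: [-1.52, -0.465, 0.465]
force: [0.3, 0.4, -0.9]
opening: 0.0441
22.65 p [0.5865 0.103  0.1042] F [-0.99  0.04 -0.47] open 44.11
M [[0.829, 0.0, -0.56], [0.56, 0.0, 0.829], [0.0, -1.0, -0.0]] jaw 124.04 q [ 0.09  0.18  1.61  0.    1.35 -2.08]
```

View pics/s19.png

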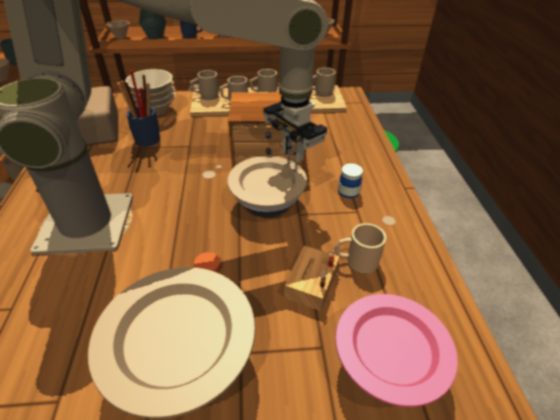

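View pics/w19.png

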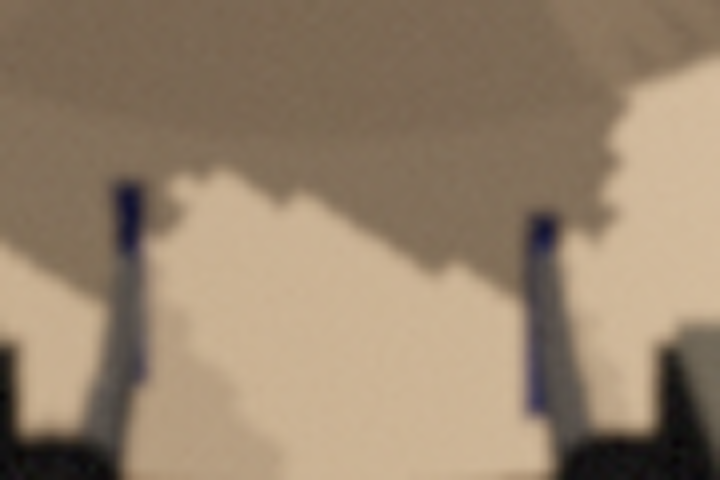

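View pics/t19.png

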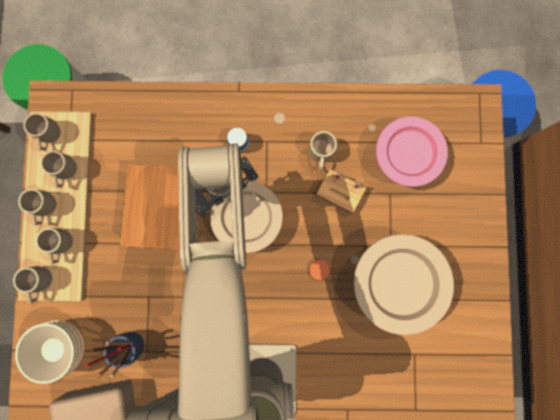

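The wrist view shows both points ending on the tick lines at zoom (127,250) and (543,245). The vertical force has not changed, so nothing is pressing. The mug, jar and pad are at their original pixels, and the drawer was still flush when last seen clearly in the hover view. Handing in.

```bash
python3 -c "
from plant import robot
print(robot.close_job())"; python3 st.py
```

```text
the job is handed in; nothing more can be done
None
the job is handed in; nothing more can be done
```

I pushed the drawer home, lifted the dividers and set their points on the two ticks. The job was handed in at about 22.7 s, still holding them there. No verdict is reported back.

- **Drawer:** I pushed it in past the catch to a hard stop, where the force peaked at about 32 N. After I backed off, it looked shut and flush in the top and side views. The arm partly hid it in the last pictures.
- **Dividers:** My first grasp closed above the rolls and missed. The pictures showed the real fingertips about 28 mm higher than the reported TCP and tip extent imply. I went lower and the second grasp held.
- **Points on the ticks:** In the wrist view both points sit on the tick lines to within about 0.3 mm, for a tick spacing of about 34.4 mm. The finger opening read 44.1 mm, which by the given formula means a gap of about 33.2 mm. The two disagree by about 1 mm; I trusted the picture.
- **Height:** From the lift-off height, the points should be about 1 mm above the clay. Triangulating from two views suggested closer to 0–0.5 mm. I saw no contact force, but the clearance was not measured directly.
- **Bystanders:** The mug, jar and round pad look unmoved in the final top view.

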